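Swap the tester pot in the crowded counter stand

ROBOT

A 6-joint arm with a two-finger parallel gripper is mounted at the origin on a cart in front of the work surface, level with it; the furniture and walls round the work are solid. World frame = base frame: x ahead of the robot, y to its left, z up, the work surface at z = 0. Lengths are in m, angles in rad, forces in N, time in s.
With the tool pointing down it reaches from about 0.325 to 0.875 m from the base axis. Payload 4.4 kg.
Tool frame: the origin (TCP) lies midway between the tips of the shut fingers; the grasp point (between the pads) lies 19 mm behind it (r.pinch_z is the distance from the TCP to the grasp point, in m); y points along the fingers, x is the direction in which the jaws open and shut, and the axes are right-handed (so a half turn about y gives the same grasp; the last joint's range is limited). The gripper opens to 85 mm and grips with 20 to 120 N. Pads are 22 mm wide; open, the fingers measure 114 mm over their backs; the gripper's body (76 mm by 85 mm) begins 54 mm behind the grasp point. The pads swing forward as they close: fully open they stand 13 mm farther back than shut.
Start: joints at [-1.49, 0.207, 1.542, -0, 1.393, -0.15], TCP at [0.132, -0.56, 0.231] pointing down, gripper open.
Joint ranges: [-2.73, 2.73], [-0.86, 2.22], [0.23, 2.46], [-1.11, 4.25], [0.08, 2.63], [-2.82, 2.82]. Speed limits (rad/s): [2.79, 2.79, 3.14, 3.14, 3.14, 3.14].

INTERFACE

Orientations are given as [roll, pitch, yaw] about the fixed x, y, z axes, in that order (R = Rz(yaw) Ry(pitch) Rx(roll)).
In Python, from station import monitor, cams, order, r gives the robot as it stands.
- The arm moves only by the shell command python3 -m jog 'ROWS' [FORCE]. ROWS is JSON, a list of rows, each a list of 3 entries, a list of its own where there are three numbers: the closure, from 0 (fully open) to 1 (shut), then the shift along the world's x, y, z in cm, then the turn about the world's z in rad. In form: [[gripper, [x, y, z], turn], ...]. A call has 1 to 12 rows; each row is the pose to reach, as a shift and turn from the pose measured when the call began; what a row does not reach only later rows make up. A row lasts 1/12 s, in which the tool goes at most 41.7 mm and 7.16 degrees, less where a joint would pass 70% of its speed; a pose out of reach is approached as far as the arm can. A call with a gripper value outside its range is refused whole. The fingers move at their own pace and stop on an object; FORCE is the grip in N (left out, the last holds). Time passes only in rows, so rows that repeat a pose let the fingers close. It gives the time, the measured TCP pose, the force and the opening at its end, in the units of the state.
- monitor.state(): the state, without advancing time (a new reading comes with each control period).
- cams.read_camera(name): name is "side" or "top"; returns a dict with "image" (480x640x3 uint8, red, green, blue), "z_map" (480x640 float32, m along the optical axis (not along the pixel's ray), 0 where there is no reading), "fx", "fy", "cx", "cy" (pixels), "dist_coeffs" ([k1, k2, p1, p2, k3] as OpenCV has them; the pictures are not rectified), "position" and "rotation" of the camera in the world. Camera axes: x right, y down, z forward; pixel columns grow to the right and rows downward; lengths in m; the calibration is good to about 2 mm. A picture is of the moment at which its call begins.
- order.close_job(): hands the job in, once; it reports no verdict.
The state is a dict: "time": time; "joint_positions": joint angles; "joint_velocities": joint speeds; "joint_efforts": joint torques, N m; "tcp_pos": TCP position; "tcp_rot": TCP orientation; "force": force on the tool from outside, world axes, zero at the start; "moment": the same for the moment, N m; "width": finger opening in m.
Only numpy, scipy, OpenCV 4.12 (cv2) and the standard library are available. Lean on these libraries where they do the work, as an engineer would, in place of code of your own. Each camera call takes 0.05 s, during which the arm holds its last target.

TASK

The used tester pot in the wooden tester stand is boxed in by two bottles: first move both bottles out of the way and stand them on the cork mat, then take the used pot out into the grey returns tray, and put the new pot from the round coaster in the middle place of the stand between the two cheeks. Finally put each bottle back on the dark disc of the stand where it stood at the start. Keep everything upright and let go of it all.

Things in the scene. Friction and masses are not known exactly. Their poses are not given: they have to be found in the camera images.
- old_pot_center (a point): The used tester: round low pot with a red lid, 58 mm diameter, 50 mm high, 0.09 kg. At the start in the middle of the stand, between the bottles (the two pots look alike, only their places differ). Its pose is given at the thing's centre, half-way up, z axis up.
- new_pot_center (a point): The new tester: a pot like the other (58 mm diameter, 50 mm high), at the start alone on a round coaster 109 mm wide and 5 mm thick on the counter. Its pose is given at the thing's centre, half-way up, z axis up.
- slim_bottle_center (a point): Slim round amber bottle with a black dropper top, 33 mm diameter and 102 mm high in all (straight body up to 62 mm, narrow neck and top above), 0.07 kg. At the start it stands on one of the two end discs of the stand. Its pose is given at the thing's centre, half-way up, z axis up.
- cap_bottle_center (a point): White bottle with a large red cap, about 36 mm (its x axis) by 42 mm (its y axis) and 106 mm high, 0.08 kg, same width all the way up. At the start it stands on the other end disc of the stand, its y axis roughly along the stand's long side (within 9 degrees, either way round). Its pose is given at the thing's centre, half-way up, z axis up.
- stand: Fixed wooden board 100 (x) x 200 (y) x 12 mm with three flush dark discs: one in the middle, one at y = +58 and one at y = -58 mm. Two low cheeks flank the middle at x = +-40 mm: 74 mm apart inside, 50 mm long in y, tops 43 mm above the counter; open towards the bottles, so once these are gone a pot can be gripped along y. Origin: centre of the underside; z up.
- stand_middle (a point): Centre of the middle disc on top of the stand's board, 12 mm above the counter: the new pot's underside goes here. Axes as the stand's.
- side_mat: Cork mat, fixed: 120 mm (x) by 200 mm (y, long side), 3 mm thick; the side area where both bottles are parked. Origin: centre of the underside; z up.
- returns_tray: Grey open tray, fixed: 140 by 140 mm outside, walls 4 mm thick and 18 mm high, inner floor about 4 mm above the counter. Origin: centre of the underside; z up.
Things that resemble listed ones, but are neither listed nor needed, are in the scene too. Leave any blue look-alike of the part that bears cap_bottle_center alone. Leave any yellow look-alike of the part that bears new_pot_center alone.

How it is judged:
By the outcome, as a careful person would: the job done as asked, in the order asked, and still so for the second after the job is handed in, with the robot touching nothing.
It also fails if it takes over 147 s, if anything falls off the work surface, if the arm or the gripper's body presses on something with over 40 N, if the wrist force passes 120 N, or if a joint passes its speed limit or range.

## Working session

There is one attempt and no reset: what is moved stays moved. The work goes in short steps, Python scripts to look and compute and a shell command to move; the robot and the scene stay as the last step left them, time stands still between calls to the robot, and variables do not carry over. Pictures are saved under pics/ and viewed, and the job is handed in when it is done.

```bash
mkdir -p pics; ls; python3 - <<'E'
from station import monitor,cams,order,r
import cv2,numpy as np
print(monitor.state()); print(r.pinch_z)
for n in("top","side"):
    d=cams.read_camera(n); cv2.imwrite(f"pics/{n}0.png",d["image"][:,:,::-1])
    np.savez(f"pics/{n}0.npz",**d)
    print(n,{k:np.round(d[k],4).tolist() for k in d if k not in("image","z_map")})
E
```

```text
pics
{'time': 0.0, 'joint_positions': array([-1.48950448e+00,  2.07438620e-01,  1.54295953e+00,  1.11159260e-05,
        1.39348638e+00, -1.50460494e-01]), 'joint_velocities': array([ 7.31968726e-05, -7.67984264e-04, -1.52298807e-04,  4.84361181e-04,
       -2.51951422e-03,  9.79737801e-04]), 'joint_efforts': array([ 5.16172058e-04, -3.83032429e+01, -2.91592026e+01, -3.14978968e-05,
        1.05043181e-02, -8.23062493e-06]), 'tcp_pos': array([ 0.13202052, -0.55886415,  0.23011254]), 'tcp_rot': array([-1.57044197,  0.00226435, -1.33904556]), 'force': array([ 0.08986593,  0.23512357, -0.54019759]), 'moment': array([ 0.00457236, -0.02189767, -0.00818814]), 'width': 0.08558034032067421}
0.0187
top {'fx': 584.6303, 'fy': 584.6303, 'cx': 318.0947, 'cy': 237.6756, 'dist_coeffs': [-0.1572, 0.0, 0.0, 0.0, 0.0], 'position': [0.4599, -0.0375, 1.6688], 'rotation': [-3.035, -0.0014, -1.555]}
side {'fx': 550.8377, 'fy': 550.8377, 'cx': 308.2634, 'cy': 246.8623, 'dist_coeffs': [0.059, 0.0, 0.0, 0.0, 0.0], 'position': [-0.5176, 0.6772, 0.7417], 'rotation': [-2.0276, -0.0243, -2.1076]}
```

View pics/top0.png

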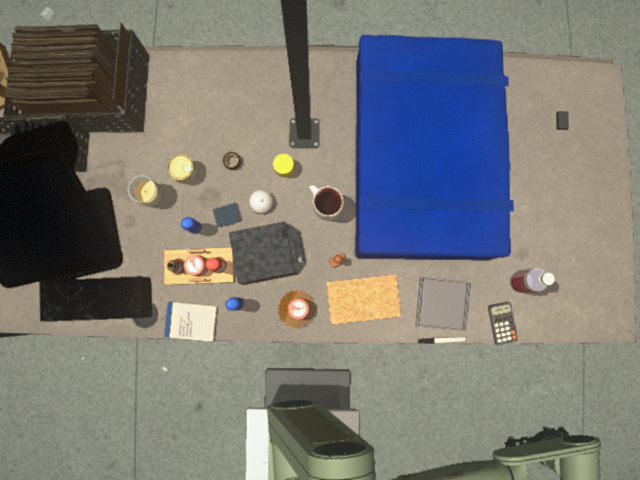

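View pics/side0.png

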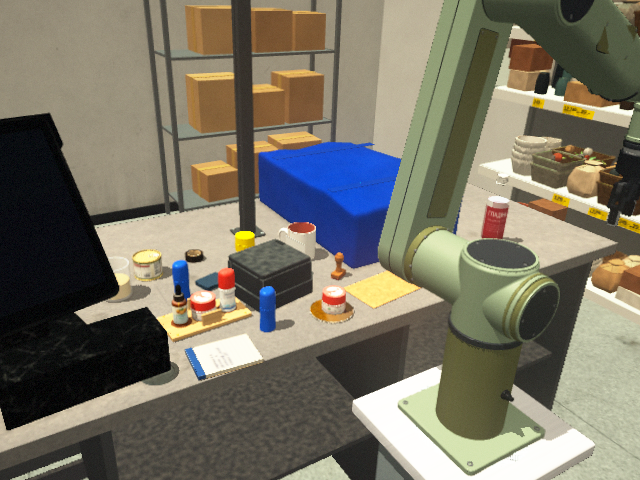

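```bash
cat > h.py <<'E'
import numpy as np,cv2
from scipy.spatial.transform import Rotation as R
def cal(d):
    K=np.array([[d["fx"],0,d["cx"]],[0,d["fy"],d["cy"]],[0,0,1.]])
    return K,np.array(d["dist_coeffs"],float),np.array(d["position"]),R.from_euler("xyz",d["rotation"]).as_matrix() if np.size(d["rotation"])==3 else np.array(d["rotation"])
def rays(d,uv):
    K,D,p,M=cal(d); n=cv2.undistortPoints(np.array(uv,float).reshape(-1,1,2),K,D).reshape(-1,2)
    return p,(M@np.c_[n,np.ones(len(n))].T).T
def atz(d,uv,z):
    p,v=rays(d,uv); return p+v*((z-p[2])/v[:,2])[:,None]
def cloud(d):
    v,u=np.mgrid[0:480,0:640]; p,w=rays(d,np.c_[u.ravel(),v.ravel()])
    P=(p+w*d["z_map"].ravel()[:,None]).reshape(480,640,3); P[d["z_map"]==0]=np.nan; return P
def proj(d,P):
    K,D,p,M=cal(d); return cv2.projectPoints(((np.array(P,float).reshape(-1,3)-p)@M),np.zeros(3),np.zeros(3),K,D)[0].reshape(-1,2)
def crop(d,u0,u1,v0,v1,s,f):
    cv2.imwrite(f,cv2.resize(d["image"][v0:v1,u0:u1,::-1],None,fx=s,fy=s,interpolation=cv2.INTER_CUBIC))
def snap(name,f=None):
    from station import cams
    d=cams.read_camera(name)
    if f: np.savez(f"pics/{f}.npz",**d)
    return d
E
python3 - <<'E'
from h import *
d=np.load("pics/top0.npz")
d={k:d[k] for k in d}
P=cloud(d)
for n,uv in dict(stand=(205,282),slim=(176,266),pot=(194,266),cap=(213,265),newpot=(297,308),coaster=(284,318),mat=(363,300),tray=(443,303),box=(265,252),table=(310,250),boxedge=(240,252)).items(): print(n,P[uv[1],uv[0]].round(3))
crop(d,150,310,210,330,5,"pics/c1.png")
crop(d,310,480,250,350,4,"pics/c2.png")
s=np.load("pics/side0.npz");s={k:s[k] for k in s}
crop(s,140,360,240,380,3,"pics/c3.png")
E
```

```text
stand [0.505 0.284 0.007]
slim [0.546 0.352 0.078]
pot [0.548 0.306 0.06 ]
cap [0.548 0.243 0.115]
newpot [0.437 0.018 0.05 ]
coaster [0.408 0.056 0.002]
mat [ 0.462 -0.168 -0.001]
tray [ 0.456 -0.396  0.01 ]
box [0.586 0.104 0.111]
table [ 0.602 -0.014  0.006]
boxedge [0.584 0.171 0.115]
```

View pics/c1.png

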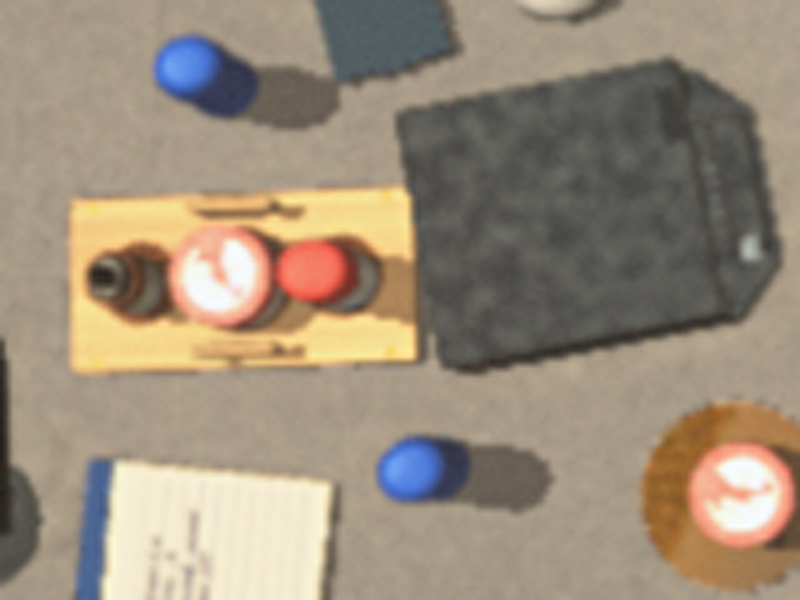

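View pics/c2.png

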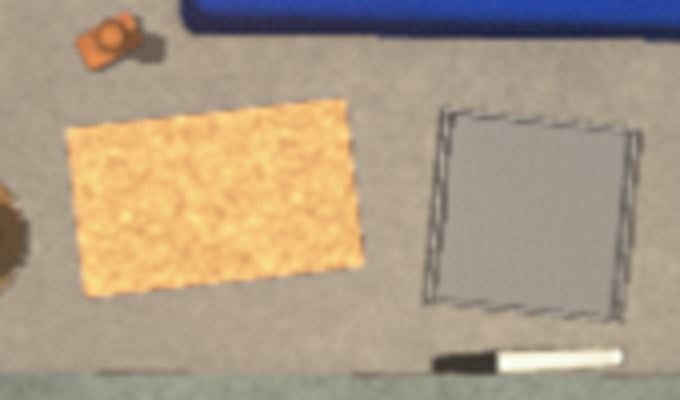

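View pics/c3.png

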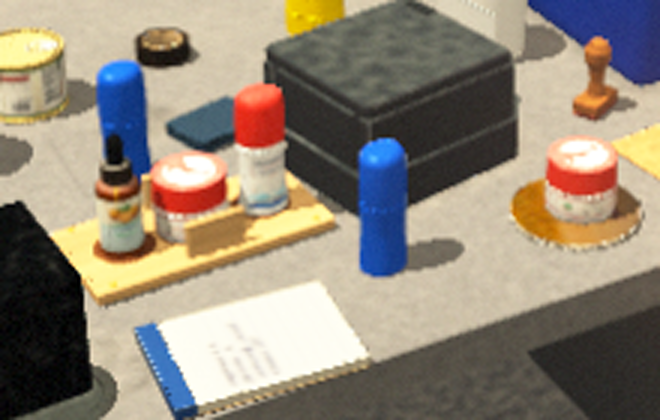

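```bash
python3 - <<'E'
from h import *
d=dict(np.load("pics/top0.npz")); s=dict(np.load("pics/side0.npz"))
f=lambda c,o,k:[(a/k+o[0]-.4,b/k+o[1]-.4) for a,b in c]
print("stand",atz(d,f([(70,200),(412,188),(418,360),(72,372)],(150,210),5),.012).round(4))
print("mat",atz(d,f([(67,129),(345,99),(363,266),(88,297)],(310,250),4),.003).round(4))
print("tray",atz(d,f([(440,106),(640,132),(622,321),(424,303)],(310,250),4),.018).round(4))
print("coaster l/r/t/b",atz(d,f([(642,490),(740,590),(740,400)],(150,210),5),.005).round(4))
g=lambda uv,z,n:print(n,atz(d,f([uv],(150,210),5),z)[0].round(4))
g((741,494),.055,"newpot"); g((221,276),.062,"oldpot");g((107,274),.114,"slim");g((313,270),.118,"cap")
g((190,65),.106,"blue1");g((410,470),.106,"blue2")
for uv in [(398,112),(665,62),(775,245),(740,320),(450,368)]: g(uv,.112,"box")
for nm,I in(("top",d),("side",s)):
    P=cloud(I)
    m=(P[...,2]>.13)&(P[...,0]>.3)&(P[...,0]<.85)&(P[...,1]>.15)&(P[...,1]<.75)
    Q=P[m]; print(nm,len(Q),Q.min(0),Q.max(0))
    for x in np.arange(.3,.9,.05):
        q=Q[(Q[:,0]>=x)&(Q[:,0]<x+.05)]
        if len(q): print(round(x,2),np.percentile(q[:,1],1).round(3),q[:,2].max().round(3),len(q))
P=cloud(d); m=(P[...,2]>.03)&(P[...,0]>.3)&(P[...,0]<.5)&(P[...,1]>.35)&(P[...,1]<.75); Q=P[m];print("base",Q.min(0),Q.max(0))
E
```

```text
stand [[0.5957 0.4066 0.012 ]
 [0.606  0.2083 0.012 ]
 [0.508  0.202  0.012 ]
 [0.497  0.4015 0.012 ]]
mat [[ 0.5122 -0.0625  0.003 ]
 [ 0.5364 -0.2608  0.003 ]
 [ 0.4178 -0.2743  0.003 ]
 [ 0.3935 -0.0791  0.003 ]]
tray [[ 0.5316 -0.3266  0.018 ]
 [ 0.5147 -0.4709  0.018 ]
 [ 0.3806 -0.4576  0.018 ]
 [ 0.3925 -0.3157  0.018 ]]
coaster l/r/t/b [[0.4369 0.0735 0.005 ]
 [0.3815 0.0169 0.005 ]
 [0.4888 0.0188 0.005 ]]
newpot [0.4364 0.0156 0.055 ]
oldpot [0.5508 0.3061 0.062 ]
slim [0.5478 0.3573 0.114 ]
cap [0.5518 0.2445 0.118 ]
blue1 [0.6627 0.3181 0.106 ]
blue2 [0.4465 0.1911 0.106 ]
box [0.6381 0.2023 0.112 ]
box [0.6674 0.059  0.112 ]
box [ 0.5698 -0.0019  0.112 ]
box [0.5295 0.016  0.112 ]
box [0.5012 0.1702 0.112 ]
top 12967 [0.49017508 0.48568905 0.13002105] [0.84999086 0.74992948 0.46312642]
0.45 0.698 0.142 28
0.5 0.527 0.214 1101
0.55 0.49 0.28 2278
0.6 0.498 0.348 2448
0.65 0.51 0.404 2335
0.7 0.522 0.459 2131
0.75 0.525 0.463 1705
0.8 0.534 0.455 941
side 17340 [0.49698672 0.48798527 0.13000215] [0.79375844 0.71356034 0.45981987]
0.45 0.712 0.133 3
0.5 0.532 0.198 2408
0.55 0.494 0.262 4537
0.6 0.503 0.323 3791
0.65 0.514 0.384 3109
0.7 0.526 0.447 2404
0.75 0.528 0.46 1088
base [0.38319257 0.43244454 0.03028167] [0.49996693 0.74982167 0.14223153]
```

```bash
cat > ov.py <<'E'
from h import *
def circ(c,r,z,n=40):
    t=np.linspace(0,2*np.pi,n); return np.c_[c[0]+r*np.cos(t),c[1]+r*np.sin(t),np.full(n,z)]
def ov(d,curves,box,s,f):
    u0,u1,v0,v1=box
    im=cv2.resize(d["image"][v0:v1,u0:u1,::-1],None,fx=s,fy=s,interpolation=cv2.INTER_CUBIC)
    for P,col in curves:
        q=(proj(d,P)-[u0,v0]+.5)*s-.5
        cv2.polylines(im,[np.round(q).astype(int).reshape(-1,1,2)],False,col,1,cv2.LINE_AA)
    cv2.imwrite(f,im)
def stand(c,a):
    e=np.array([np.cos(a),np.sin(a)]);n=np.array([-e[1],e[0]])
    return np.array([[*(np.array(c)+sx*.05*e+sy*.1*n),.012] for sx,sy in[(1,1),(1,-1),(-1,-1),(-1,1),(1,1)]])
E
python3 - <<'E'
from ov import *
d=dict(np.load("pics/top0.npz")); s=dict(np.load("pics/side0.npz"))
G=(0,255,0);B=(255,0,0);Y=(0,255,255)
sl=(.5478,.3573);cp=(.5518,.2445);op=(.5508,.3061);npz=(.4364,.0156)
C=[(stand((.5517,.3046),.053),G)]
for c,r,z0,z1 in[(sl,.0165,.012,.074),(op,.029,.012,.062),(npz,.029,.005,.055),(cp,.019,.012,.118)]: C+=[(circ(c,r,z0),B),(circ(c,r,z1),Y)]
C+=[(circ(sl,.007,.114),Y)]
ov(d,C,(160,320,235,325),5,"pics/o1.png")
ov(s,C,(150,260,255,345),7,"pics/o2.png")
ov(s,C,(300,370,275,330),7,"pics/o3.png")
E
```

```text
(no output)
```

View pics/o1.png

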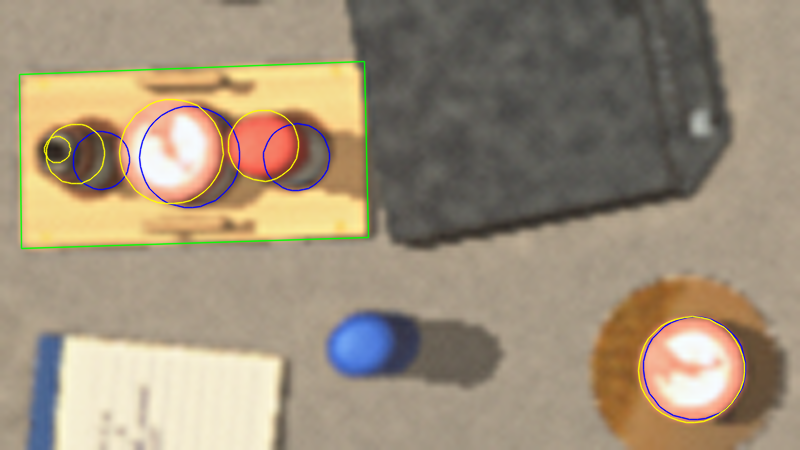

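View pics/o2.png

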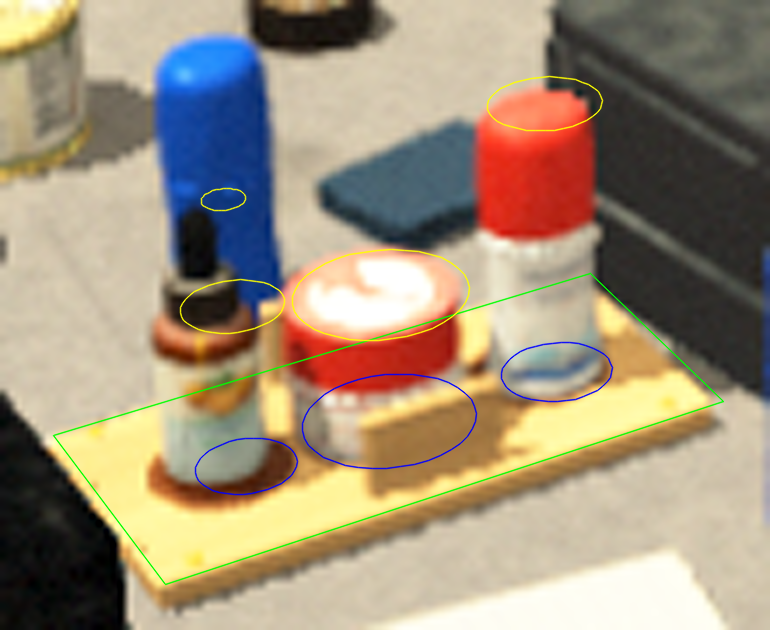

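View pics/o3.png

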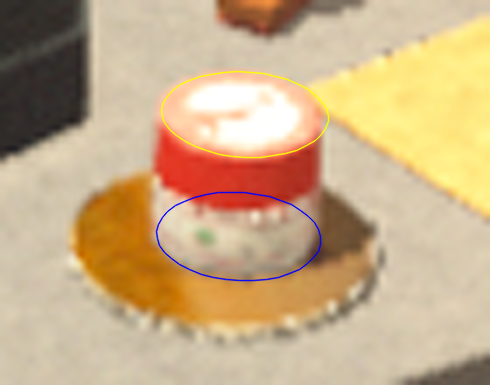

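```bash
python3 -m jog '[[0,[10,20,1],0.35],[0,[21,40,1],0.7],[0,[42.2,80.6,0],1.39],[0,[42.2,80.6,0],1.39],[0,[42.2,80.6,0],1.39],[0,[42.2,80.6,0],1.39],[0,[42.2,80.6,0],1.39],[0,[42.2,80.6,0],1.39],[0,[42.2,80.6,0],1.39],[0,[42.2,80.6,0],1.39],[0,[42.2,80.6,0],1.39],[0,[42.2,80.6,0],1.39]]' 30
```

```text
time: 1.1
tcp_pos: [0.3636, -0.1144, 0.2318]
tcp_rot: [-1.571, 0.002, 0.055]
force: [1.5, 0.3, 0.1]
width: 0.0855
```

```bash
python3 -m jog '[[0,[19,36.1,0],0],[0,[19,36.1,0],0],[0,[19,36.1,0],0],[0,[19,36.1,0],0],[0,[19,36.1,0],0],[0,[19,36.1,0],0],[0,[19,36.1,0],0],[0,[19,36.1,0],0],[0,[19,36.1,0],0],[0,[19,36.1,0],0],[0,[19,36.1,0],0],[0,[19,36.1,0],0]]'
python3 - <<'E'
from ov import *
from station import monitor
st=monitor.state();print(st["tcp_pos"],st["force"])
s=snap("side","s1");crop(s,120,320,130,350,2.7,"pics/s1.png")
d=snap("top","t1");crop(d,140,320,200,330,4,"pics/t1.png")
E
```

```text
time: 2.1
tcp_pos: [0.5533, 0.2479, 0.2304]
tcp_rot: [-1.572, 0.004, 0.058]
force: [-0.1, -0.8, -0.5]
width: 0.0854
[0.55330517 0.24793612 0.23037421] [-0.06734539 -0.76260347 -0.52611023]
```

View pics/s1.png

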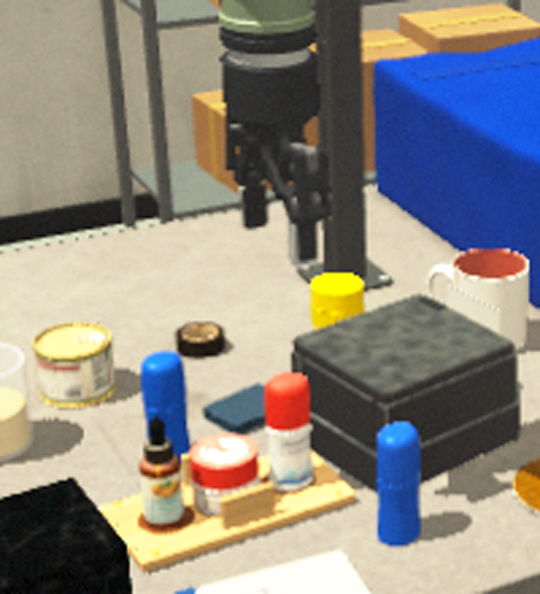

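View pics/t1.png

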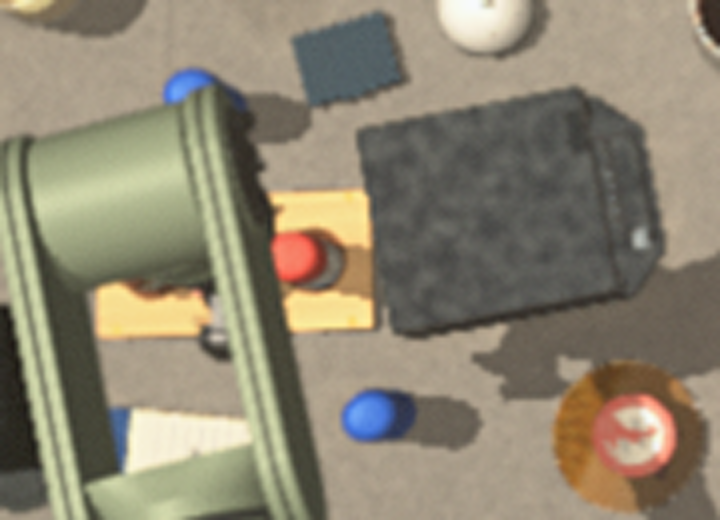

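```bash
python3 - <<'E'
from ov import *
s=dict(np.load("pics/s1.npz"))
print((proj(s,[[.5533,.2479,.243],[.5533+.04,.2479,.243],[.5533-.04,.2479,.243],[.554,.247,.118],[.554,.247,.065]])-[120,130])*2.7)
E
```

```text
[[279.28152729 244.36432091]
 [260.7696106  227.76709968]
 [298.711038   261.78892062]
 [286.19703634 375.70362434]
 [288.62816782 428.29930208]]
```

```bash
python3 -m jog '[[0,[0,0,-3.5],0],[0,[0,0,-7],0],[0,[0,0,-10],0],[0,[0,0,-12],0],[0,[0,0,-14],0],[0,[0,0,-16],0],[0,[0,0,-17.3],0],[0,[0,0,-17.3],0],[0.3,[0,0,-17.3],0],[0.4,[0,0,-17.3],0],[0.5,[0,0,-17.3],0],[0.6,[0,0,-17.3],0]]' 30
python3 -m jog '[[0.8,[0,0,0],0],[0.8,[0,0,0],0],[0.8,[0,0,0],0],[0.8,[0,0,0],0],[0.8,[0,0,0],0],[0.8,[0,0,0],0]]'
python3 - <<'E'
from ov import *
s=snap("side","s2");crop(s,150,300,200,350,4,"pics/s2.png")
E
```

```text
time: 3.2
tcp_pos: [0.5541, 0.2462, 0.0598]
tcp_rot: [-1.571, 0.001, 0.055]
force: [0.1, 0.0, 0.1]
width: 0.0388
time: 3.7
tcp_pos: [0.5542, 0.2463, 0.0599]
tcp_rot: [-1.571, 0.001, 0.055]
force: [-0.7, 0.4, 0.7]
width: 0.0336
```

View pics/s2.png

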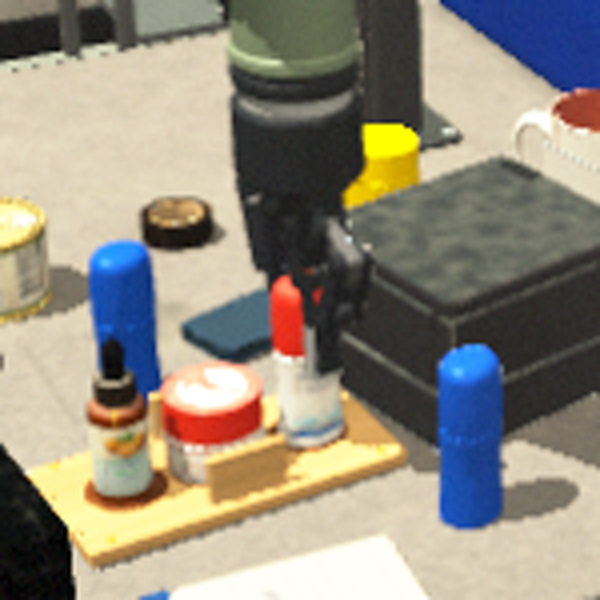

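```bash
python3 -m jog '[[0.3,[0,0,0],0],[0.3,[0,0,0],0],[0.3,[0,0,0],0],[0.3,[0,0,0],0],[0.3,[0,0.2,0],0],[0.3,[0,0.5,0],0],[0.3,[0,0.5,0],0],[0.8,[0,0.5,0],0],[0.8,[0,0.5,0],0],[0.8,[0,0.5,0],0],[0.8,[0,0.5,0],0],[0.8,[0,0.5,0],0]]' 30
python3 -m jog '[[0.8,[0,0,0],0],[0.8,[0,0,0],0],[0.8,[0,0,0],0],[0.8,[0,0,0],0],[0.8,[0,0,0],0],[0.8,[0,0,0],0]]'
python3 - <<'E'
from ov import *
s=snap("side","s3");crop(s,150,300,200,350,4,"pics/s3.png")
E
```

```text
time: 4.75
tcp_pos: [0.554, 0.2514, 0.06]
tcp_rot: [-1.571, 0.001, 0.055]
force: [-2.0, -0.1, 2.0]
width: 0.0341
time: 5.25
tcp_pos: [0.554, 0.2513, 0.06]
tcp_rot: [-1.571, 0.001, 0.055]
force: [-0.2, -0.2, 1.1]
width: 0.0336
```

View pics/s3.png

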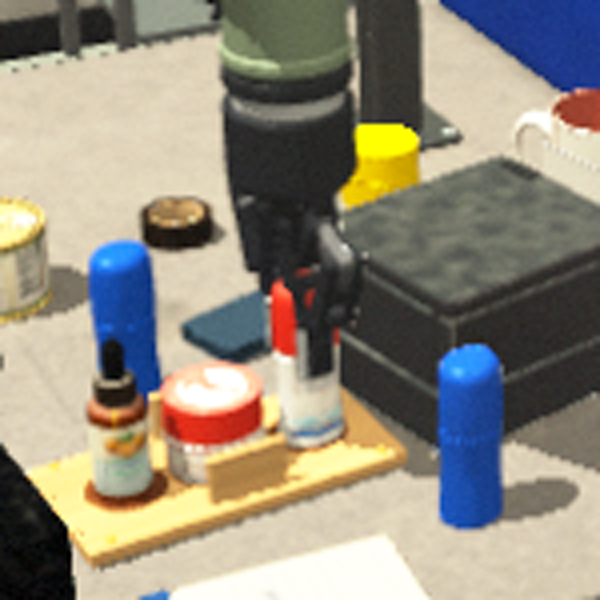

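```bash
python3 -m jog '[[0.8,[0,0,0.5],0],[0.8,[0,0,1.5],0],[0.8,[0,0,3],0],[0.8,[0,0,5],0],[0.8,[0,0,7.5],0],[0.8,[0,0,10],0],[0.8,[0,0,12.5],0],[0.8,[0,0,15],0],[0.8,[0,0,16.5],0],[0.8,[0,0,17],0],[0.8,[-0.2,-1,17],0],[0.8,[-0.5,-3,17],0]]'
python3 -m jog '[[0.8,[-0.4,-2,0],0],[0.8,[-0.8,-5,0],0],[0.8,[-1.3,-8,0],0],[0.8,[-1.9,-11,0],0],[0.8,[-2.5,-14,0],0],[0.8,[-3,-17,0],0],[0.8,[-3.6,-20,0],0],[0.8,[-4.2,-23,0],0],[0.8,[-4.7,-26,0],0],[0.8,[-5.2,-29,0],0],[0.8,[-5.7,-32,0],0],[0.8,[-6.2,-34,0],0]]'
```

```text
time: 6.3
tcp_pos: [0.5485, 0.222, 0.2296]
tcp_rot: [-1.57, 0.001, 0.057]
force: [0.5, 0.0, -0.7]
width: 0.0337
time: 7.3
tcp_pos: [0.4843, -0.1205, 0.2278]
tcp_rot: [-1.57, 0.004, 0.056]
force: [-0.4, -0.0, -0.8]
width: 0.0338
```

```bash
python3 -m jog '[[0.8,[-0.4,-3,0],0],[0.8,[-0.8,-6,0],0],[0.8,[-1.1,-8,0],0],[0.8,[-1.3,-9.5,0],0],[0.8,[-1.3,-9.5,-1],0],[0.8,[-1.3,-9.5,-3],0],[0.8,[-1.3,-9.5,-6],0],[0.8,[-1.3,-9.5,-9],0],[0.8,[-1.3,-9.5,-12],0],[0.8,[-1.3,-9.5,-14],0],[0.8,[-1.3,-9.5,-15.5],0],[0.8,[-1.3,-9.5,-16],0]]'
python3 - <<'E'
from ov import *
s=snap("side","s4");crop(s,280,500,200,350,3.5,"pics/s4.png")
E
```

```text
time: 8.3
tcp_pos: [0.4674, -0.2125, 0.0629]
tcp_rot: [-1.564, 0.012, 0.056]
force: [-1.0, 0.2, -1.5]
width: 0.0339
```

View pics/s4.png

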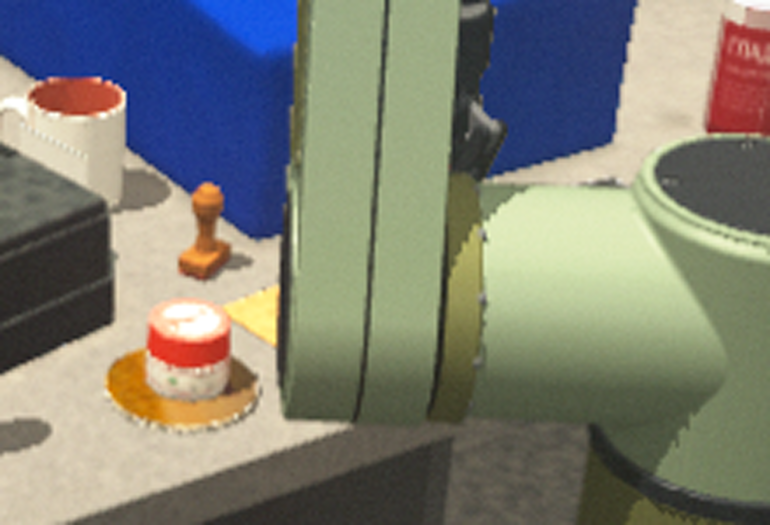

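```bash
python3 -m jog '[[0.8,[0.2,0,0],0],[0.8,[0.2,0,-0.3],0],[0.8,[0.2,0,-0.5],0],[0.8,[0.2,0,-0.7],0],[0.8,[0.2,0,-0.9],0],[0.8,[0.2,0,-1.0],0],[0.8,[0.2,0,-1.1],0],[0.8,[0.2,0,-1.1],0]]'
```

```text
time: 9.02
tcp_pos: [0.4699, -0.2129, 0.0526]
tcp_rot: [-1.565, 0.011, 0.056]
force: [0.9, -0.0, -0.7]
width: 0.0336
```

```bash
python3 -m jog '[[0.8,[0,0,-0.1],0],[0.8,[0,0,-0.1],0],[0.8,[0,0,-0.2],0],[0.8,[0,0,-0.2],0]]'
```

```text
time: 9.35
tcp_pos: [0.4701, -0.2131, 0.0511]
tcp_rot: [-1.565, 0.011, 0.056]
force: [-1.9, 1.0, 2.8]
width: 0.0336
```

Contact (z force up ~3 N, at the expected 0.051). Release and rise.

```bash
python3 -m jog '[[0.6,[0,0,0],0],[0.4,[0,0,0],0],[0.25,[0,0,0],0],[0.25,[0,0,0],0],[0.25,[0,0,0],0],[0.1,[0,0,1],0],[0,[0,0,4],0],[0,[0,0,8],0],[0,[0,0,12],0],[0,[0,0,16],0],[0,[0,0,18],0],[0,[0,0,18],0]]'
python3 -m jog '[[0,[1,8,0],0],[0,[2,16,0],0],[0,[3,24,0],0],[0,[4,32,0],0],[0,[5,40,0],0],[0,[6,48,0],0],[0,[7.5,57.8,0],0],[0,[7.5,57.8,0],0],[0,[7.5,57.8,0],0],[0,[7.5,57.8,0],0],[0,[7.5,57.8,0],0],[0,[7.5,57.8,0],0]]'
python3 - <<'E'
from ov import *
s=snap("side","s5");crop(s,150,450,200,350,2.6,"pics/s5.png")
s=snap("top","t5");crop(s,150,470,200,350,2.4,"pics/t5.png")
E
```

```text
time: 10.35
tcp_pos: [0.4736, -0.2154, 0.2391]
tcp_rot: [-1.574, -0.0, 0.056]
force: [0.9, -0.4, 1.1]
width: 0.0852
time: 11.35
tcp_pos: [0.537, 0.284, 0.2382]
tcp_rot: [-1.574, 0.001, 0.056]
force: [-0.2, -0.3, 0.4]
width: 0.0856
```

View pics/s5.png

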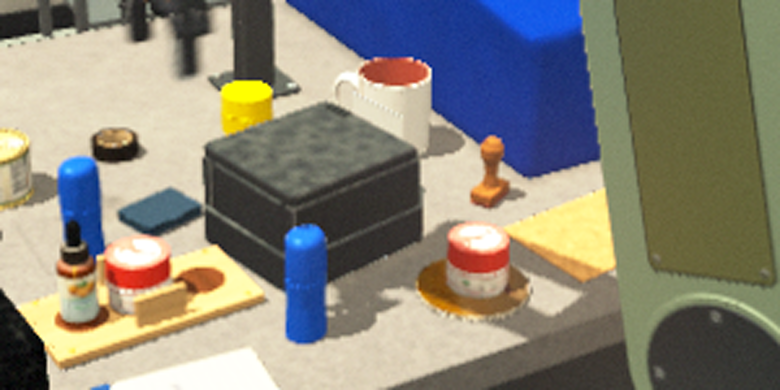

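View pics/t5.png

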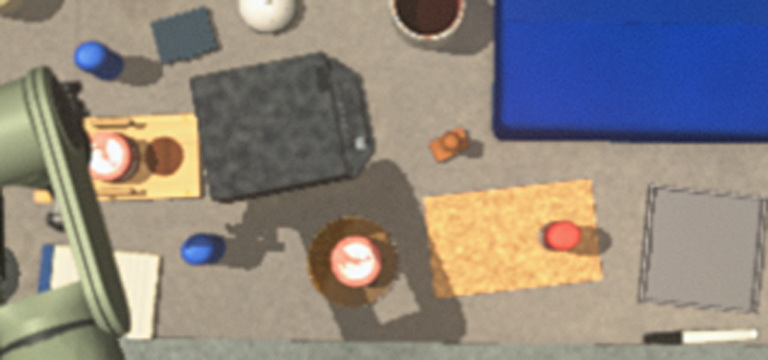

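```bash
python3 - <<'E'
from ov import *
d=dict(np.load("pics/t5.npz"));print(atz(d,[(164/2.4+149.7,157/2.4+199.7)],.012))
s=dict(np.load("pics/s5.npz"))
C=[(circ((.548,.365),.0165,.012),(255,0,0)),(circ((.548,.365),.0165,.074),(0,255,255)),(circ((.5548,.2467),.0165,.012),(0,255,0)),(circ((.548,.365),.005,.114),(0,255,255))]
ov(s,C,(150,260,255,345),7,"pics/o5.png")
E
```

```text
[[0.55407854 0.24682384 0.012     ]]
```

View pics/o5.png

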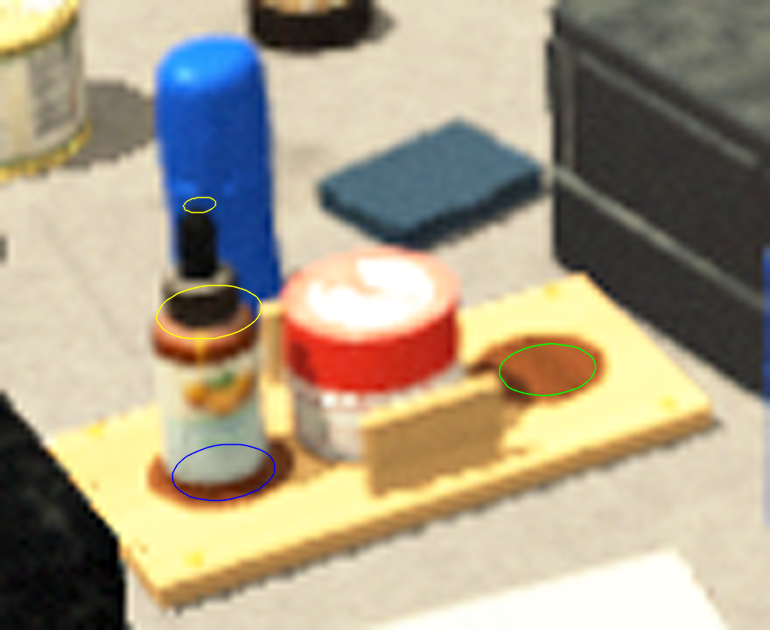

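```bash
python3 -m jog '[[0,[0.5,4,0],0],[0,[1.1,8.1,0],0],[0,[1.1,8.1,0],0],[0,[1.1,8.1,0],0],[0,[1.1,8.1,0],0],[0,[1.1,8.1,0],0]]'
```

```text
time: 11.95
tcp_pos: [0.5476, 0.3669, 0.2375]
tcp_rot: [-1.573, 0.002, 0.061]
force: [-0.2, -0.9, -0.0]
width: 0.0856
```

```bash
python3 -m jog '[[0,[0,0,-3.5],0],[0,[0,0,-7],0],[0,[0,0,-10],0],[0,[0,0,-13],0],[0,[0,0,-15],0],[0,[0,0,-16.5],0],[0,[0,0,-17.7],0],[0,[0,0,-18.5],0],[0,[0,0,-19],0],[0,[0,0,-19],0],[0,[0,0,-19],0],[0.3,[0,0,-19],0]]' 30
python3 -m jog '[[0.5,[0,0,0],0],[0.7,[0,0,0],0],[0.8,[0,0,0],0],[0.8,[0,0,0],0],[0.8,[0,0,0],0],[0.8,[0,0,0],0],[0.8,[0,0,0],0]]'
python3 - <<'E'
from ov import *
s=snap("side","s6");crop(s,150,300,200,350,4,"pics/s6.png")
E
```

```text
time: 12.95
tcp_pos: [0.5487, 0.3673, 0.049]
tcp_rot: [-1.572, -0.001, 0.061]
force: [1.1, -0.9, 0.1]
width: 0.0756
time: 13.53
tcp_pos: [0.5489, 0.3676, 0.0498]
tcp_rot: [-1.571, -0.001, 0.061]
force: [-2.1, -0.4, 5.9]
width: 0.0312
```

View pics/s6.png

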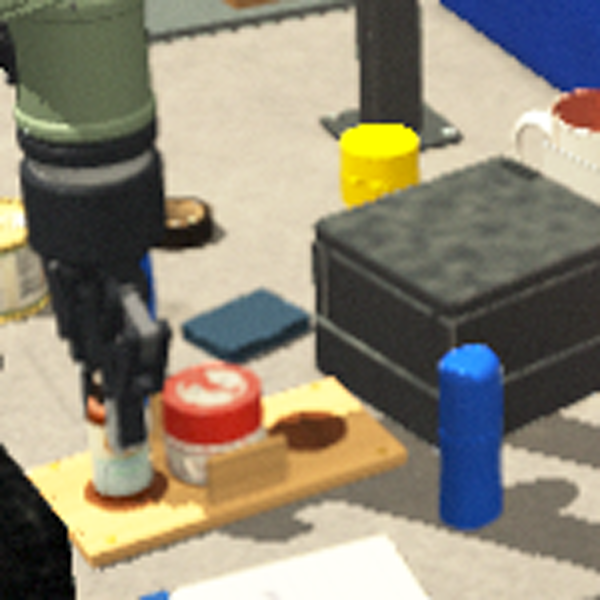

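```bash
python3 -m jog '[[0.8,[0,0,0.5],0],[0.8,[0,0,1.5],0],[0.8,[0,0,3],0],[0.8,[0,0,5],0],[0.8,[0,0,7.5],0],[0.8,[0,0,10],0],[0.8,[0,0,12.5],0],[0.8,[0,0,15],0],[0.8,[0,0,17],0],[0.8,[0,0,17.5],0],[0.8,[-0.2,-1,17.5],0],[0.8,[-0.5,-3,17.5],0]]'
python3 -m jog '[[0.8,[-0.4,-2,0],0],[0.8,[-0.8,-5,0],0],[0.8,[-1.3,-8,0],0],[0.8,[-1.9,-11,0],0],[0.8,[-2.5,-14,0],0],[0.8,[-3,-17,0],0],[0.8,[-3.6,-20,0],0],[0.8,[-4.2,-23,0],0],[0.8,[-4.7,-26,0],0],[0.8,[-5.2,-29,0],0],[0.8,[-5.7,-32,0],0],[0.8,[-6.2,-34,0],0]]'
```

```text
time: 14.58
tcp_pos: [0.5433, 0.3382, 0.2239]
tcp_rot: [-1.571, -0.001, 0.064]
force: [0.0, -1.2, -1.5]
width: 0.0309
time: 15.58
tcp_pos: [0.4788, -0.0044, 0.2215]
tcp_rot: [-1.571, 0.004, 0.062]
force: [-0.6, -0.7, -1.2]
width: 0.0311
```

```bash
python3 -m jog '[[0.8,[-0.5,-3,0],0],[0.8,[-1,-6,0],0],[0.8,[-1.5,-9,0],0],[0.8,[-1.9,-11.4,0],0],[0.8,[-1.9,-11.4,-1],0],[0.8,[-1.9,-11.4,-3],0],[0.8,[-1.9,-11.4,-6],0],[0.8,[-1.9,-11.4,-9],0],[0.8,[-1.9,-11.4,-12],0],[0.8,[-1.9,-11.4,-14.5],0],[0.8,[-1.9,-11.4,-16],0],[0.8,[-1.9,-11.4,-16.7],0]]'
python3 -m jog '[[0.8,[0,0,0],0],[0.8,[0,0,-0.3],0],[0.8,[0,0,-0.5],0],[0.8,[0,0,-0.7],0],[0.8,[0,0,-0.8],0],[0.8,[0,0,-0.8],0]]'
```

```text
time: 16.58
tcp_pos: [0.4552, -0.1161, 0.0498]
tcp_rot: [-1.566, 0.012, 0.062]
force: [0.1, -0.2, -0.5]
width: 0.0315
time: 17.08
tcp_pos: [0.4558, -0.1163, 0.0424]
tcp_rot: [-1.567, 0.011, 0.062]
force: [-0.4, 0.0, -0.8]
width: 0.0312
```

```bash
python3 -m jog '[[0.8,[0,0,-0.1],0],[0.8,[0,0,-0.1],0],[0.8,[0,0,-0.2],0],[0.8,[0,0,-0.2],0]]'
```

```text
time: 17.42
tcp_pos: [0.4563, -0.1166, 0.0409]
tcp_rot: [-1.568, 0.01, 0.062]
force: [-0.8, -0.5, 1.4]
width: 0.0315
```

Contact at the expected 0.041; release and rise, then look.

```bash
python3 -m jog '[[0.6,[0,0,0],0],[0.4,[0,0,0],0],[0.25,[0,0,0],0],[0.25,[0,0,0],0],[0.25,[0,0,0],0],[0.1,[0,0,1],0],[0,[0,0,4],0],[0,[0,0,8],0],[0,[0,0,12],0],[0,[0,0,16],0],[0,[0,0,18],0],[0,[0,0,18],0]]'
python3 -m jog '[[0,[1,4,0],0.1],[0,[2,8,0],0.2],[0,[3,12,0],0.4],[0,[4,16,0],0.5],[0,[5,20,0],0.6],[0,[6,24,0],0.7],[0,[7,28,0],0.9],[0,[8,32,0],1.1],[0,[8,36,0],1.2],[0,[9,40,0],1.4],[0,[9,42,0],1.56],[0,[9,42,0],1.56]]'
python3 - <<'E'
from ov import *
s=snap("side","s7");crop(s,150,450,200,350,2.6,"pics/s7.png")
s=snap("top","t7");crop(s,150,470,200,350,2.4,"pics/t7.png")
E
```

```text
time: 18.42
tcp_pos: [0.4601, -0.1183, 0.2284]
tcp_rot: [-1.574, -0.002, 0.062]
force: [0.2, -0.1, 0.4]
width: 0.0854
time: 19.42
tcp_pos: [0.5489, 0.3064, 0.2273]
tcp_rot: [-1.573, -0.004, 1.524]
force: [-0.1, -0.1, -0.4]
width: 0.0856
```

View pics/s7.png

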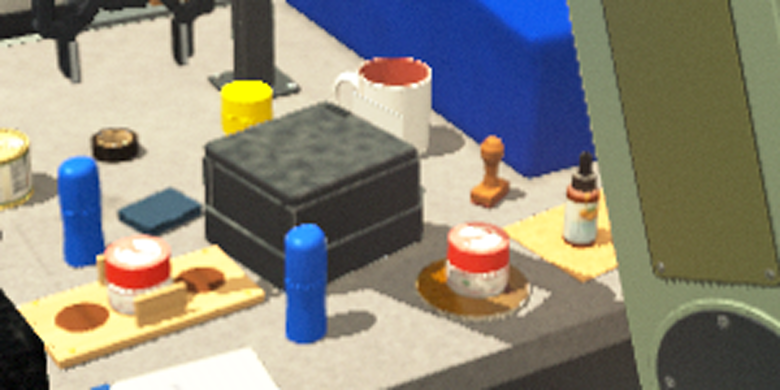

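View pics/t7.png

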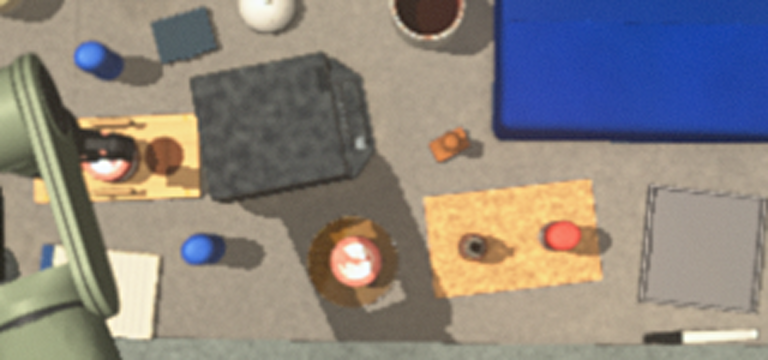

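```bash
python3 -m jog '[[0,[0.2,0,-2],0.1],[0,[0.2,0,-5],0.1],[0,[0.2,0,-8.5],0.1],[0,[0.2,0,-12],0.1],[0,[0.2,0,-14],0.1],[0,[0.2,0,-16],0.1],[0,[0.2,0,-18],0.1],[0,[0.2,0,-19.5],0.1],[0,[0.2,0,-20.3],0.1],[0,[0.2,0,-20.3],0.1],[0,[0.2,0,-20.3],0.1],[0.2,[0.2,0,-20.3],0.1]]' 30
python3 -m jog '[[0.3,[0,0,0],0],[0.5,[0,0,0],0],[0.6,[0,0,0],0],[0.6,[0,0,0],0],[0.6,[0,0,0],0],[0.6,[0,0,0],0]]'
python3 - <<'E'
from ov import *
s=snap("side","s8");crop(s,150,300,200,350,4,"pics/s8.png")
E
```

```text
time: 20.52
tcp_pos: [0.5523, 0.3028, 0.0256]
tcp_rot: [-1.574, -0.002, 1.613]
force: [0.2, -0.4, -0.5]
width: 0.0758
time: 21.02
tcp_pos: [0.5539, 0.3034, 0.0278]
tcp_rot: [-1.578, -0.003, 1.613]
force: [-0.7, -0.7, 5.5]
width: 0.0571
```

View pics/s8.png

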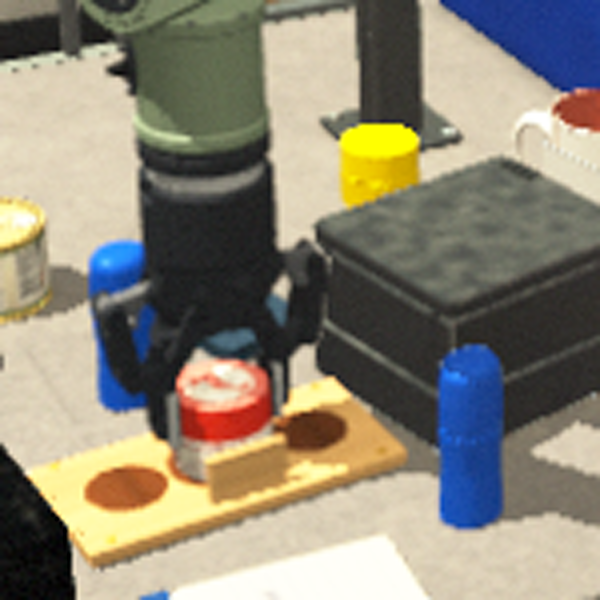

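```bash
python3 -m jog '[[0.6,[0,0,0.5],0],[0.6,[0,0,1.5],0],[0.6,[0,0,3],0],[0.6,[0,0,5],0],[0.6,[0,0,7.5],0],[0.6,[0,0,10],0],[0.6,[0,0,12.5],0],[0.6,[0,0,15],0],[0.6,[0,0,16.5],0],[0.6,[0,0,17],0],[0.6,[-0.2,-1,17],0],[0.6,[-0.5,-3,17],0]]'
python3 -m jog '[[0.6,[-0.3,-2,0],0],[0.6,[-0.7,-5,0],0],[0.6,[-1.1,-8,0],0],[0.6,[-1.5,-11,0],0],[0.6,[-1.9,-14,0],0],[0.6,[-2.4,-17,0],0],[0.6,[-2.8,-20,0],0],[0.6,[-3.2,-23,0],0],[0.6,[-3.6,-26,0],0],[0.6,[-4,-29,0],0],[0.6,[-4.5,-32,0],0],[0.6,[-4.9,-35,0],0]]'
python3 -m jog '[[0.6,[-0.4,-3,0],0],[0.6,[-0.9,-6,0],0],[0.6,[-1.3,-9,0],-0.05],[0.6,[-1.7,-12,0],-0.05],[0.6,[-2.1,-15,0],-0.1],[0.6,[-2.5,-18,0],-0.1],[0.6,[-2.9,-21,0],-0.16],[0.6,[-3.3,-24,0],-0.16],[0.6,[-3.7,-26.5,0],-0.16],[0.6,[-4.1,-28.5,0],-0.16],[0.6,[-4.1,-28.5,0],-0.16],[0.6,[-4.1,-28.5,0],-0.16]]'
```

```text
time: 22.07
tcp_pos: [0.5482, 0.2741, 0.1972]
tcp_rot: [-1.578, -0.003, 1.615]
force: [0.4, -0.3, -1.1]
width: 0.0568
time: 23.07
tcp_pos: [0.4966, -0.0772, 0.1951]
tcp_rot: [-1.573, -0.005, 1.615]
force: [0.9, -0.4, -0.3]
width: 0.0573
time: 24.07
tcp_pos: [0.4537, -0.3621, 0.1929]
tcp_rot: [-1.57, -0.008, 1.453]
force: [1.1, -0.1, -0.9]
width: 0.0573
```

```bash
python3 -m jog '[[0.6,[0,-2,0],0],[0.6,[0,-3.1,0],0],[0.6,[0,-3.1,0],0],[0.6,[0,-3.1,-2],0],[0.6,[0,-3.1,-5],0],[0.6,[0,-3.1,-8],0],[0.6,[0,-3.1,-11],0],[0.6,[0,-3.1,-13],0],[0.6,[0,-3.1,-15],0],[0.6,[0,-3.1,-16],0],[0.6,[0,-3.1,-16.4],0],[0.6,[0,-3.1,-16.4],0]]'
python3 - <<'E'
from ov import *
s=snap("top","t9");crop(s,310,480,250,350,4,"pics/t9.png")
E
```

```text
time: 25.07
tcp_pos: [0.4535, -0.392, 0.0282]
tcp_rot: [-1.569, -0.009, 1.453]
force: [-0.3, 0.1, -1.3]
width: 0.0574
```

View pics/t9.png

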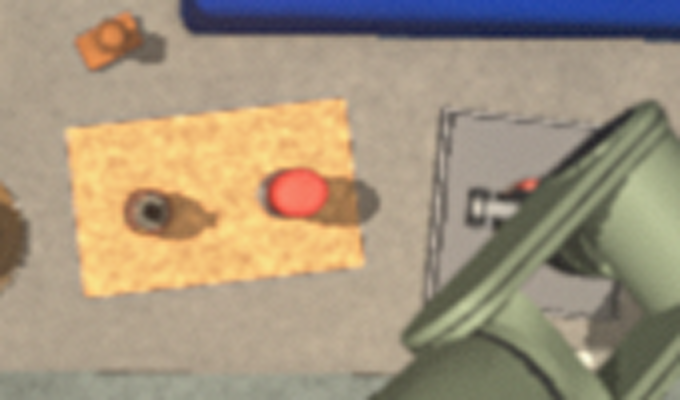

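```bash
python3 -m jog '[[0.6,[0,0,-0.2],0],[0.6,[0,0,-0.4],0],[0.6,[0,0,-0.6],0],[0.6,[0,0,-0.7],0],[0.6,[0,0,-0.8],0],[0.6,[0,0,-0.8],0]]'
python3 -m jog '[[0.6,[0,0,-0.1],0],[0.6,[0,0,-0.15],0],[0.6,[0,0,-0.15],0]]'
```

```text
time: 25.62
tcp_pos: [0.454, -0.3929, 0.0214]
tcp_rot: [-1.57, -0.008, 1.453]
force: [-0.5, 0.0, -0.8]
width: 0.0569
time: 25.87
tcp_pos: [0.454, -0.393, 0.0201]
tcp_rot: [-1.57, -0.008, 1.453]
force: [-1.0, -0.1, 1.0]
width: 0.0573
```

```bash
python3 -m jog '[[0.6,[0,0,-0.05],0],[0.4,[0,0,-0.05],0],[0.3,[0,0,-0.05],0],[0.2,[0,0,-0.05],0],[0.2,[0,0,-0.05],0],[0.15,[0,0,0.5],0],[0.15,[0,0,3],0],[0.15,[0,0,6],0],[0,[0,0,10],0],[0,[0,0,14],0],[0,[0,0,17],0],[0,[0,0,17],0]]'
python3 -m jog '[[0,[-0.2,4,0],0],[0,[-0.4,8,0],0],[0,[-0.6,12,0],0.05],[0,[-0.8,16,0],0.1],[0,[-1,20,0],0.1],[0,[-1.2,24,0],0.1],[0,[-1.4,28,0],0.1],[0,[-1.6,32,0],0.1],[0,[-1.8,36,0],0.1],[0,[-1.8,40.9,0],0.1],[0,[-1.8,40.9,0],0.1],[0,[-1.8,40.9,0],0.1]]'
python3 - <<'E'
from ov import *
s=snap("side","s10");crop(s,150,450,180,350,2.6,"pics/s10.png")
s=snap("top","t10");crop(s,250,490,230,350,3,"pics/t10.png")
E
```

```text
time: 26.87
tcp_pos: [0.4577, -0.3971, 0.1997]
tcp_rot: [-1.583, 0.004, 1.453]
force: [0.8, -0.8, 0.9]
width: 0.0855
time: 27.87
tcp_pos: [0.4392, 0.0143, 0.1996]
tcp_rot: [-1.583, 0.004, 1.559]
force: [-0.1, -0.7, 0.5]
width: 0.0855
```

View pics/s10.png

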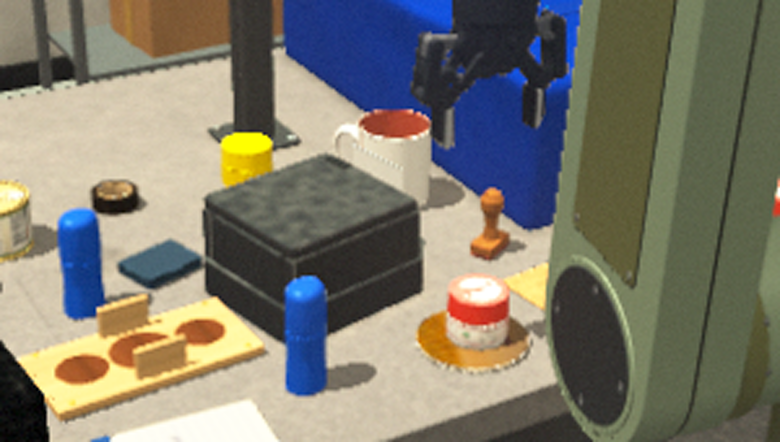

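View pics/t10.png

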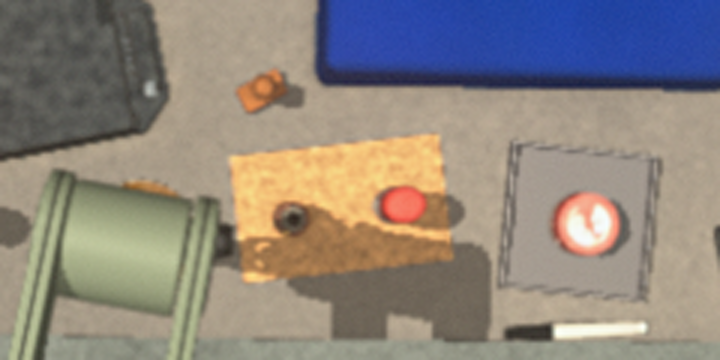

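```bash
python3 -m jog '[[0,[-0.2,0.1,-2],0],[0,[-0.2,0.1,-5],0],[0,[-0.2,0.1,-8],0],[0,[-0.2,0.1,-11],0],[0,[-0.2,0.1,-13],0],[0,[-0.2,0.1,-15],0],[0,[-0.2,0.1,-16.5],0],[0,[-0.2,0.1,-17.5],0],[0,[-0.2,0.1,-17.8],0],[0,[-0.2,0.1,-17.8],0],[0,[-0.2,0.1,-17.8],0],[0.2,[-0.2,0.1,-17.8],0]]' 30
python3 -m jog '[[0.3,[0,0,0],0],[0.5,[0,0,0],0],[0.6,[0,0,0],0],[0.6,[0,0,0],0],[0.6,[0,0,0],0],[0.6,[0,0,0],0]]'
python3 - <<'E'
from ov import *
s=snap("side","s11");crop(s,280,400,240,350,5,"pics/s11.png")
E
```

```text
time: 28.97
tcp_pos: [0.439, 0.012, 0.0228]
tcp_rot: [-1.586, 0.005, 1.554]
force: [0.6, -0.1, 1.0]
width: 0.0757
time: 29.47
tcp_pos: [0.4404, 0.0118, 0.0241]
tcp_rot: [-1.588, 0.006, 1.554]
force: [-0.9, -0.3, 6.6]
width: 0.0572
```

View pics/s11.png

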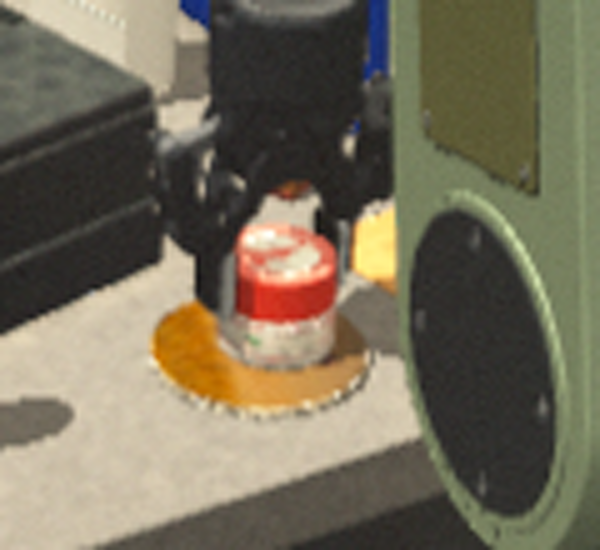

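```bash
python3 -m jog '[[0.6,[0,0,0.5],0],[0.6,[0,0,1.5],0],[0.6,[0,0,3],0],[0.6,[0,0,5],0],[0.6,[0,0,7.5],0],[0.6,[0,0,10],0],[0.6,[0,0,12.5],0],[0.6,[0,0,15],0],[0.6,[0,0,17],0],[0.6,[0,0,17.5],0],[0.6,[0.4,1,17.5],0],[0.6,[1.2,3,17.5],0]]'
python3 -m jog '[[0.6,[0.8,2,0],0],[0.6,[1.8,4.5,0],0],[0.6,[2.8,7,0],0.03],[0.6,[3.8,9.5,0],0.06],[0.6,[4.8,12,0],0.06],[0.6,[5.9,15,0],0.06],[0.6,[7.1,18,0],0.06],[0.6,[8.3,21,0],0.06],[0.6,[9.3,23.5,0],0.06],[0.6,[10,25.5,0],0.06],[0.6,[10.2,26.2,0],0.06],[0.6,[10.2,26.2,0],0.06]]'
```

```text
time: 30.52
tcp_pos: [0.4518, 0.0414, 0.1987]
tcp_rot: [-1.588, 0.006, 1.551]
force: [0.4, 1.1, -1.2]
width: 0.0573
time: 31.52
tcp_pos: [0.5524, 0.3053, 0.1961]
tcp_rot: [-1.584, 0.007, 1.614]
force: [-0.6, 0.6, -1.3]
width: 0.057
```

```bash
python3 -m jog '[[0.6,[0.2,0,-1],0],[0.6,[0.2,-0.1,-3],0],[0.6,[0.2,-0.1,-6],0],[0.6,[0.2,-0.1,-9],0],[0.6,[0.2,-0.1,-11],0],[0.6,[0.2,-0.1,-12],0],[0.6,[0.2,-0.1,-12],0],[0.6,[0.2,-0.1,-12],0]]'
python3 - <<'E'
from ov import *
from station import monitor
st=monitor.state();p=st["tcp_pos"];print(p)
s=snap("side","s12")
c=(.5517,.3046);a=.053;e=np.array([np.cos(a),np.sin(a)]);n=np.array([-e[1],e[0]])
C=[]
b=p[2]-.0191
for x in(-.002,-.004):
    q=(p[0]+x,p[1]); C+=[(circ(q,.029,b+.05),(0,255,255) if x==-.004 else (255,0,0)),(circ(q,.029,b),(0,255,255) if x==-.004 else (255,0,0))]
C+=[(stand(c,a),(0,255,0))]
ov(s,C,(150,260,235,345),6,"pics/o12.png")
E
```

```text
time: 32.18
tcp_pos: [0.5541, 0.3034, 0.0756]
tcp_rot: [-1.583, 0.008, 1.613]
force: [0.3, 1.0, -0.8]
width: 0.0573
[0.55410202 0.30337489 0.07557064]
```

View pics/o12.png

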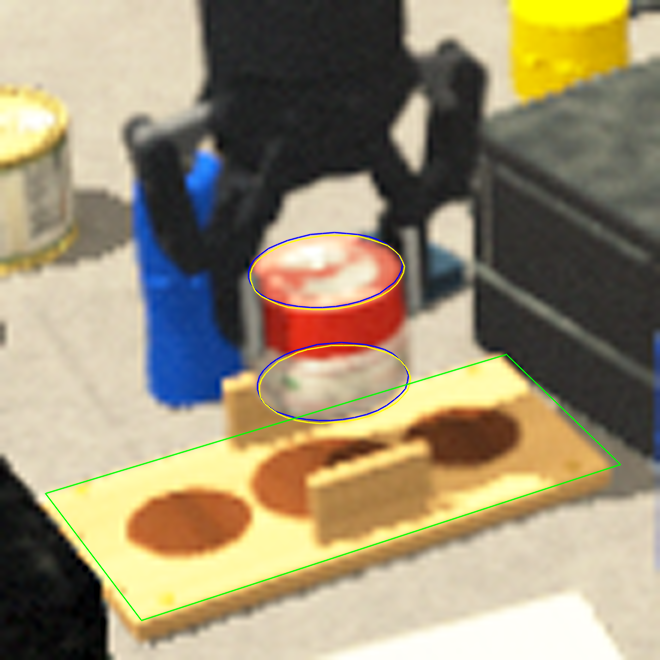

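```bash
python3 -m jog '[[0.6,[0.3,0.2,0],0],[0.6,[0.3,0.2,0],0],[0.6,[0.3,0.2,-0.7],0],[0.6,[0.3,0.2,-1.4],0],[0.6,[0.3,0.2,-2.1],0],[0.6,[0.3,0.2,-2.8],0],[0.6,[0.3,0.2,-3.4],0],[0.6,[0.3,0.2,-3.8],0],[0.6,[0.3,0.2,-4.1],0],[0.6,[0.3,0.2,-4.3],0],[0.6,[0.3,0.2,-4.35],0],[0.6,[0.3,0.2,-4.35],0]]'
python3 -m jog '[[0.6,[0,0,-0.1],0],[0.6,[0,0,-0.15],0],[0.6,[0,0,-0.15],0]]'
```

```text
time: 33.23
tcp_pos: [0.5584, 0.3061, 0.0336]
tcp_rot: [-1.586, 0.007, 1.613]
force: [0.4, -0.2, -0.4]
width: 0.0571
time: 33.48
tcp_pos: [0.5586, 0.3062, 0.0323]
tcp_rot: [-1.586, 0.007, 1.613]
force: [-0.8, 0.2, -0.5]
width: 0.0571
```

```bash
python3 -m jog '[[0.6,[-0.1,-0.1,-0.1],0],[0.6,[-0.1,-0.1,-0.15],0],[0.6,[-0.1,-0.1,-0.15],0]]'
python3 - <<'E'
from ov import *
s=snap("side","s13");crop(s,150,260,235,345,6,"pics/s13.png")
E
```

```text
time: 33.73
tcp_pos: [0.5578, 0.3052, 0.0315]
tcp_rot: [-1.587, 0.006, 1.613]
force: [-1.0, -1.2, 4.1]
width: 0.0568
```

View pics/s13.png

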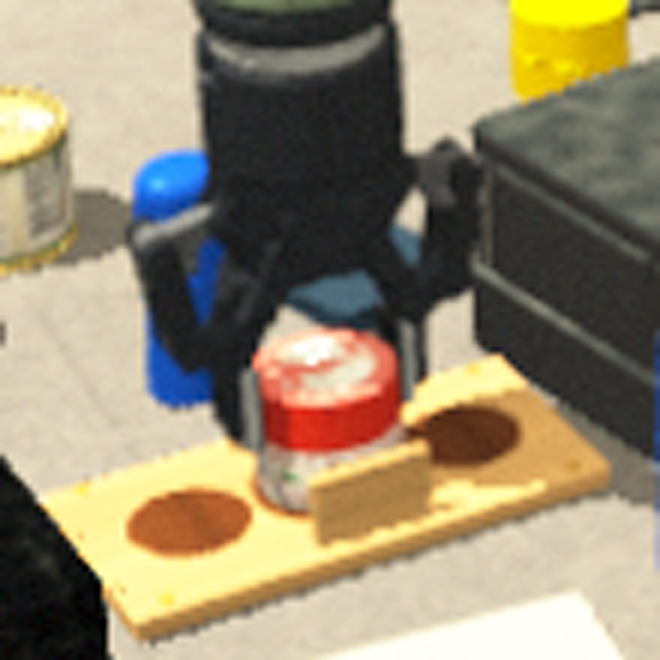

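```bash
python3 -m jog '[[0.5,[0,0,0],0],[0.4,[0,0,0],0],[0.3,[0,0,0],0],[0.2,[0,0,0],0],[0.1,[0,0,0],0],[0.1,[0,0,0.5],0],[0,[0,0,3],0],[0,[0,0,6],0],[0,[0,0,10],0],[0,[0,0,14],0],[0,[0,0,17.5],0],[0,[0,0,17.5],0]]'
python3 -m jog '[[0,[-1,-4,0],-0.1],[0,[-2,-8,0],-0.2],[0,[-3,-12,0],-0.3],[0,[-4,-16,0],-0.4],[0,[-5,-20,0],-0.5],[0,[-6,-24,0],-0.6],[0,[-7,-28,0],-0.7],[0,[-8,-32,0],-0.8],[0,[-9,-36,0],-0.9],[0,[-9.8,-42.3,0],-1.1],[0,[-9.8,-42.3,0],-1.3],[0,[-9.8,-42.3,0],-1.4]]'
python3 - <<'E'
from ov import *
s=snap("side","s14")
t=snap("top","t14")
C=[(stand((.5517,.3046),.053),(0,255,0)),(circ((.5517,.3046),.029,.062),(0,255,255))]
ov(s,C[:0],(150,260,255,345),7,"pics/o14.png")
ov(t,C,(150,310,230,310),5,"pics/o14t.png")
crop(t,310,480,250,350,4,"pics/t14.png")
E
```

```text
time: 34.78
tcp_pos: [0.5631, 0.3074, 0.2177]
tcp_rot: [-1.604, 0.0, 1.613]
force: [1.0, 0.0, 1.2]
width: 0.0857
time: 35.78
tcp_pos: [0.4645, -0.1201, 0.2182]
tcp_rot: [-1.607, 0.0, 0.326]
force: [0.7, 0.4, 0.2]
width: 0.0857
```

View pics/o14.png

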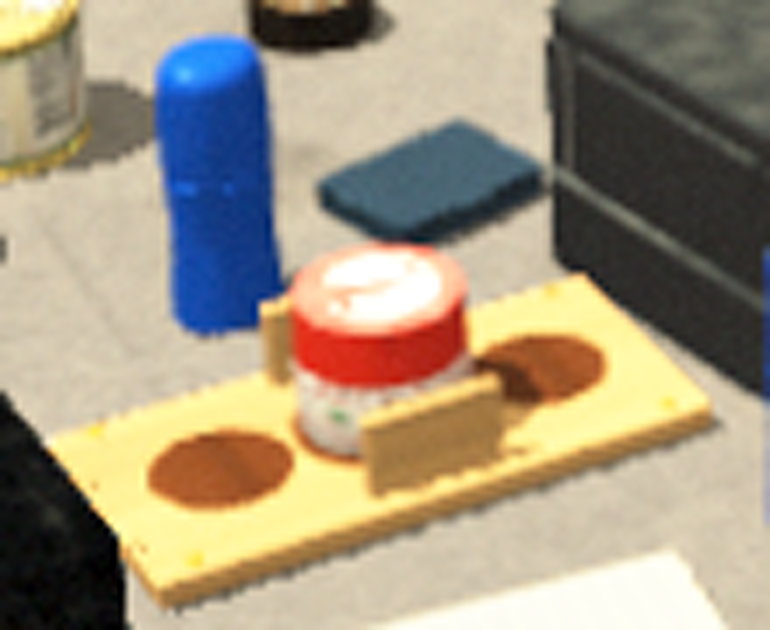

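View pics/o14t.png

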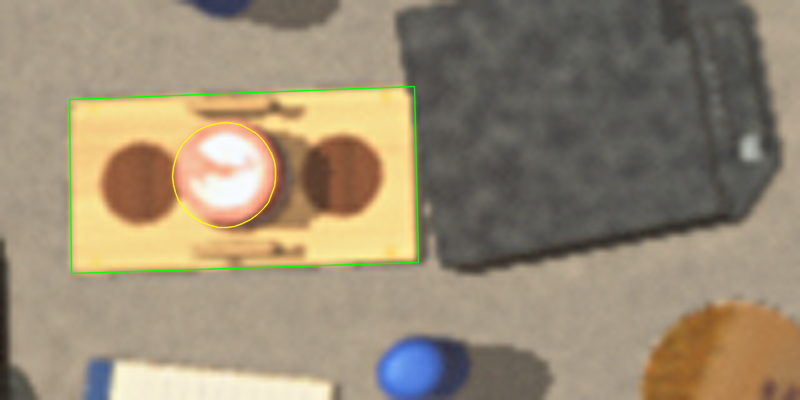

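View pics/t14.png

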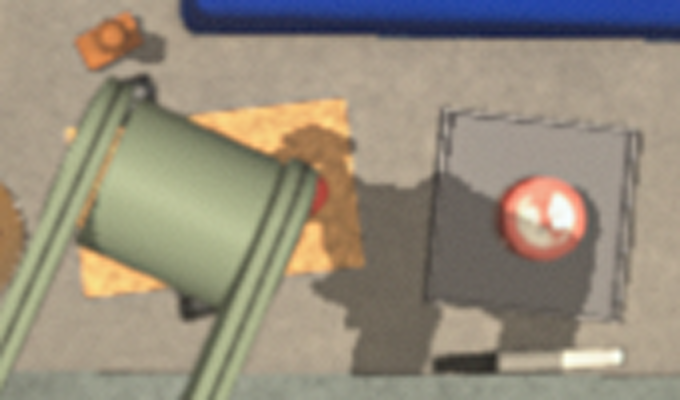

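```bash
python3 -m jog '[[0,[-0.8,0.3,0],-0.12],[0,[-0.8,0.3,0],-0.24],[0,[-0.8,0.3,0],-0.26],[0,[-0.8,0.3,0],-0.26]]'
python3 - <<'E'
from ov import *
t=snap("top","t15");crop(t,300,480,240,350,4,"pics/t15.png")
t=snap("side","s15");crop(t,300,480,140,320,3.3,"pics/s15.png")
E
```

```text
time: 36.22
tcp_pos: [0.4571, -0.1131, 0.218]
tcp_rot: [-1.605, -0.0, 0.081]
force: [-0.8, -0.4, -0.4]
width: 0.0857
```

View pics/t15.png

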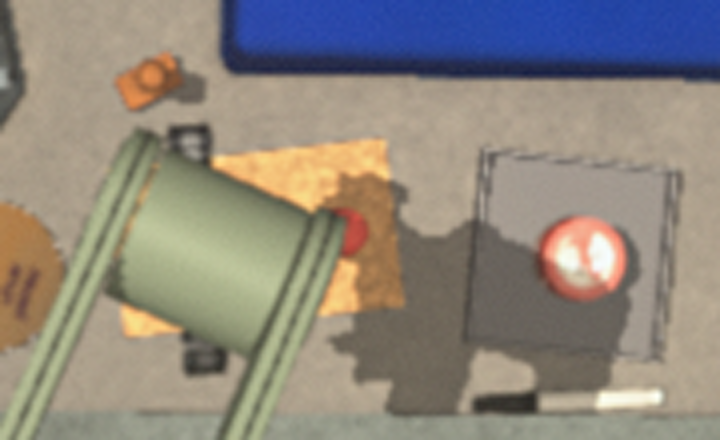

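View pics/s15.png

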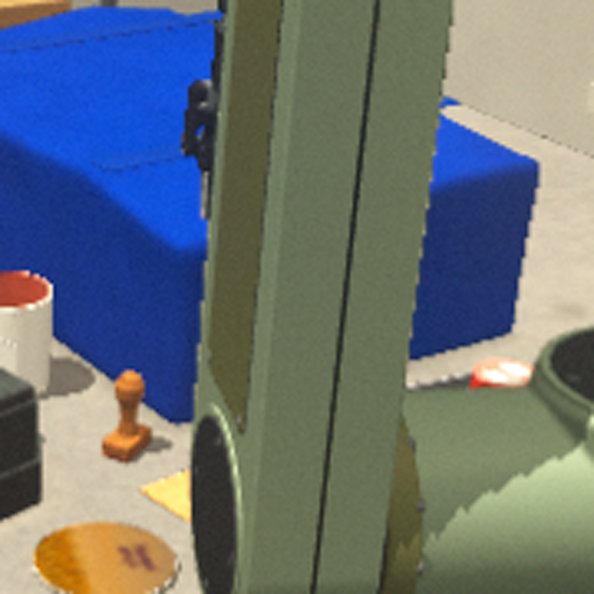

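```bash
python3 - <<'E'
from ov import *
t=dict(np.load("pics/t10.npz"));print(atz(t,[(250+292/3-.3,230+218/3-.3)],.105), atz(t,[(250+404/3-.3,230+204/3-.3)],.109))
E
python3 -m jog '[[0,[0,-0.3,-2],-0.02],[0,[0,-0.3,-5],-0.02],[0,[0,-0.3,-8],-0.02],[0,[0,-0.3,-10],-0.02]]'
```

```text
[[ 0.45516401 -0.11688222  0.105     ]] [[ 0.46886684 -0.21611844  0.109     ]]
time: 36.65
tcp_pos: [0.456, -0.1155, 0.1156]
tcp_rot: [-1.603, 0.002, 0.064]
force: [-0.0, 0.2, -0.2]
width: 0.0854
```

```bash
python3 -m jog '[[0,[0,-0.1,-2],0],[0,[0,-0.1,-3.5],0],[0,[0,-0.1,-5],0],[0,[0,-0.1,-6.3],0],[0,[0,-0.1,-7],0],[0,[0,-0.1,-7.4],0],[0,[0,-0.1,-7.4],0],[0.3,[0,-0.1,-7.4],0],[0.5,[0,-0.1,-7.4],0],[0.7,[0,-0.1,-7.4],0],[0.8,[0,-0.1,-7.4],0],[0.8,[0,-0.1,-7.4],0]]' 30
python3 -m jog '[[0.8,[0,0,0],0],[0.8,[0,0,0],0],[0.8,[0,0,0],0],[0.8,[0,0,0],0]]'
```

```text
time: 37.65
tcp_pos: [0.4564, -0.1168, 0.0424]
tcp_rot: [-1.604, 0.001, 0.064]
force: [-0.7, 0.2, 3.3]
width: 0.0313
time: 37.98
tcp_pos: [0.4565, -0.1168, 0.0424]
tcp_rot: [-1.604, 0.001, 0.064]
force: [-0.8, 0.4, 1.3]
width: 0.0308
```

```bash
python3 - <<'E'
from ov import *
t=dict(np.load("pics/t14.npz"));print(atz(t,[(150+141/5-.4,230+183/5-.4),(150+342/5-.4,230+175/5-.4)],.012))
E
python3 -m jog '[[0.8,[0,0,0.5],0],[0.8,[0,0,1.5],0],[0.8,[0,0,3],0],[0.8,[0,0,5],0],[0.8,[0,0,7.5],0],[0.8,[0,0,10],0],[0.8,[0,0,12.5],0],[0.8,[0,0,15],0],[0.8,[0,0,17.5],0],[0.8,[0,0,18],0],[0.8,[0.2,1,18],0],[0.8,[0.5,3,18],0]]'
python3 -m jog '[[0.8,[0.4,2,0],0],[0.8,[0.9,5,0],0],[0.8,[1.4,8,0],0],[0.8,[2,11,0],0],[0.8,[2.6,14,0],0],[0.8,[3.2,17,0],0],[0.8,[3.8,20,0],0],[0.8,[4.4,23,0],0],[0.8,[5,26,0],0],[0.8,[5.5,29,0],0],[0.8,[6.1,32,0],0],[0.8,[6.6,34,0],0]]'
```

```text
[[0.5487664  0.36312486 0.012     ]
 [0.55555051 0.24696615 0.012     ]]
time: 38.98
tcp_pos: [0.4613, -0.0873, 0.2224]
tcp_rot: [-1.605, 0.001, 0.061]
force: [0.0, 0.0, -1.5]
width: 0.0309
time: 39.98
tcp_pos: [0.5254, 0.2558, 0.2198]
tcp_rot: [-1.604, 0.005, 0.063]
force: [0.2, 0.0, -1.1]
width: 0.0313
```

```bash
python3 -m jog '[[0.8,[0.6,3,0],0],[0.8,[1.2,6,0],0],[0.8,[1.8,9,0],0],[0.8,[2.3,10.8,0],0],[0.8,[2.3,10.8,0],0],[0.8,[2.3,10.8,-2],0],[0.8,[2.3,10.8,-4],0],[0.8,[2.3,10.8,-7],0],[0.8,[2.3,10.8,-10],0],[0.8,[2.3,10.8,-12],0],[0.8,[2.3,10.8,-13],0],[0.8,[2.3,10.8,-13],0]]'
python3 - <<'E'
from ov import *
t=snap("side","s16");crop(t,140,270,220,345,5,"pics/s16.png")
E
```

```text
time: 40.98
tcp_pos: [0.5447, 0.362, 0.0848]
tcp_rot: [-1.608, 0.014, 0.063]
force: [-0.2, 0.0, -1.4]
width: 0.0309
```

View pics/s16.png

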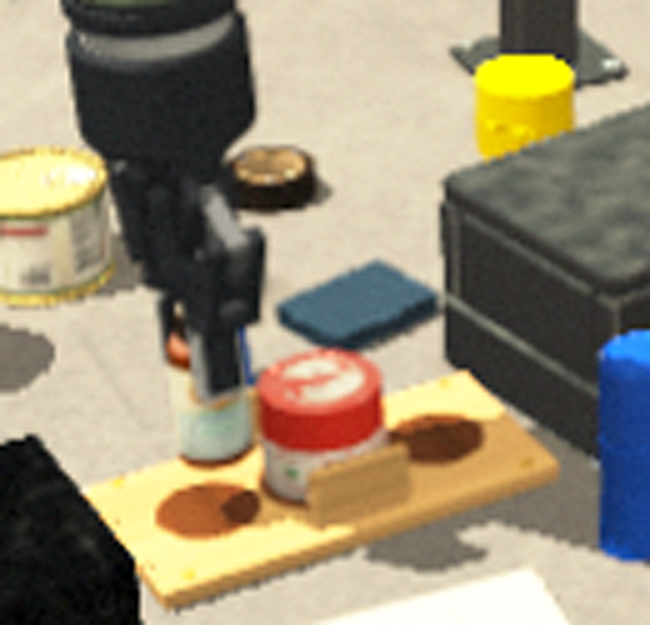

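```bash
python3 -m jog '[[0.8,[0.3,0.2,0],0],[0.8,[0.3,0.2,-0.5],0],[0.8,[0.3,0.2,-1],0],[0.8,[0.3,0.2,-1.5],0],[0.8,[0.3,0.2,-2],0],[0.8,[0.3,0.2,-2.4],0],[0.8,[0.3,0.2,-2.8],0],[0.8,[0.3,0.2,-3.1],0],[0.8,[0.3,0.2,-3.2],0],[0.8,[0.3,0.2,-3.2],0]]'
python3 -m jog '[[0.8,[0,0,-0.1],0],[0.8,[0,0,-0.15],0],[0.8,[0,0,-0.15],0]]'
python3 - <<'E'
from ov import *
t=snap("side","s17");crop(t,140,270,220,345,5,"pics/s17.png")
E
```

```text
time: 41.87
tcp_pos: [0.5492, 0.3647, 0.055]
tcp_rot: [-1.607, 0.011, 0.063]
force: [-0.0, -0.2, -2.3]
width: 0.0313
time: 42.12
tcp_pos: [0.5493, 0.3648, 0.0535]
tcp_rot: [-1.607, 0.01, 0.063]
force: [-0.6, 0.8, -1.1]
width: 0.0314
```

View pics/s17.png

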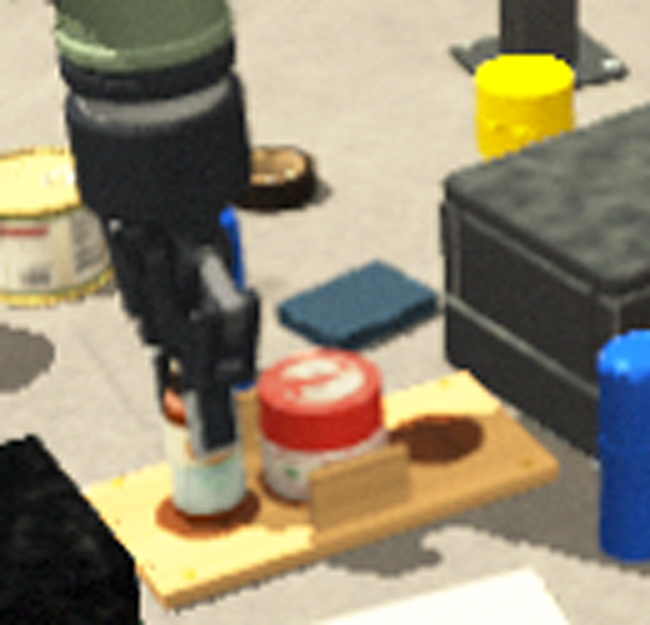

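Slim bottle nearly over its disc centre; lower the last 2 mm to contact.

```bash
python3 -m jog '[[0.8,[0,0,-0.1],0],[0.8,[0,0,-0.15],0],[0.8,[0,0,-0.2],0],[0.8,[0,0,-0.2],0]]'
```

```text
time: 42.5
tcp_pos: [0.5494, 0.3648, 0.0517]
tcp_rot: [-1.607, 0.01, 0.063]
force: [-0.5, -0.0, -0.9]
width: 0.0312
```

```bash
python3 -m jog '[[0.8,[0,0,-0.05],0],[0.8,[0,0,-0.1],0],[0.8,[0,0,-0.1],0]]'
```

```text
time: 42.75
tcp_pos: [0.5495, 0.365, 0.0515]
tcp_rot: [-1.606, 0.01, 0.063]
force: [-1.2, -1.4, 4.7]
width: 0.0313
```

```bash
python3 -m jog '[[0.6,[0,0,0],0],[0.4,[0,0,0],0],[0.25,[0,0,0],0],[0.25,[0,0,0],0],[0.25,[0,0,0],0],[0.1,[0,0,1],0],[0,[0,0,4],0],[0,[0,0,8],0],[0,[0,0,12],0],[0,[0,0,15],0],[0,[0,0,17],0],[0,[0,0,17],0]]'
python3 -m jog '[[0,[-0.6,-4,0],0],[0,[-1.2,-8,0],0],[0,[-1.8,-12,0],0],[0,[-2.4,-16,0],0],[0,[-3,-20,0],0],[0,[-3.6,-24,0],0],[0,[-4.2,-28,0],0],[0,[-4.8,-32,0],0],[0,[-5.4,-36,0],0],[0,[-6,-40,0],0],[0,[-6.6,-44,0],0],[0,[-7.2,-48,0],0]]'
python3 - <<'E'
from ov import *
t=snap("side","s18");crop(t,140,270,220,345,5,"pics/s18.png")
t=snap("top","t18");crop(t,140,480,200,350,2.3,"pics/t18.png")
E
```

```text
time: 43.75
tcp_pos: [0.5529, 0.3667, 0.23]
tcp_rot: [-1.601, -0.003, 0.063]
force: [-0.4, 0.9, 1.5]
width: 0.0855
time: 44.75
tcp_pos: [0.4796, -0.1148, 0.2294]
tcp_rot: [-1.601, -0.002, 0.063]
force: [1.2, -0.3, 0.0]
width: 0.0854
```

View pics/s18.png

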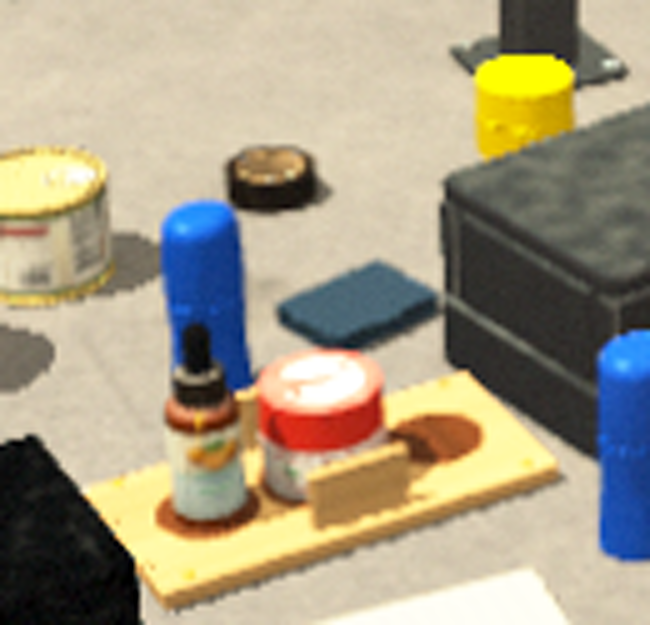

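View pics/t18.png

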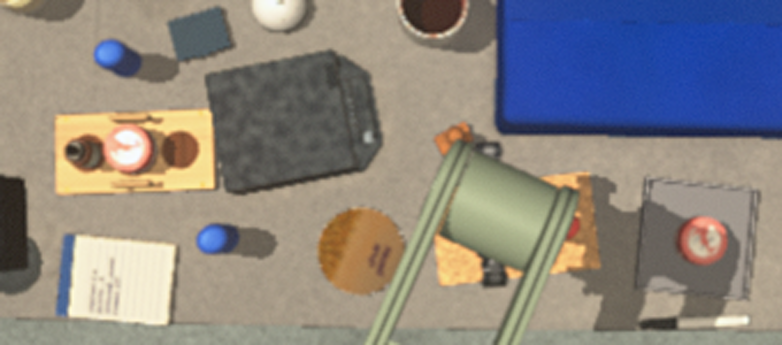

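```bash
python3 -m jog '[[0,[-0.4,-4,0],0],[0,[-0.8,-8,0],0],[0,[-1,-9.9,0],0],[0,[-1,-9.9,0],0],[0,[-1,-9.9,-2],0],[0,[-1,-9.9,-4],0],[0,[-1,-9.9,-6],0],[0,[-1,-9.9,-8],0],[0,[-1,-9.9,-8],0]]'
```

```text
time: 45.6
tcp_pos: [0.4662, -0.2139, 0.1445]
tcp_rot: [-1.596, 0.007, 0.056]
force: [-0.5, 1.0, -1.4]
width: 0.0859
```

```bash
python3 -m jog '[[0,[0.3,0,-2],0],[0,[0.3,0,-4],0],[0,[0.3,0,-6],0],[0,[0.3,0,-7.5],0],[0,[0.3,0,-8.6],0],[0,[0.3,0,-9.2],0],[0,[0.3,0,-9.2],0],[0.3,[0.3,0,-9.2],0],[0.5,[0.3,0,-9.2],0],[0.7,[0.3,0,-9.2],0],[0.8,[0.3,0,-9.2],0],[0.8,[0.3,0,-9.2],0]]' 30
python3 -m jog '[[0.8,[0,0,0],0],[0.8,[0,0,0],0],[0.8,[0,0,0],0],[0.8,[0,0,0],0]]'
```

```text
time: 46.6
tcp_pos: [0.4698, -0.2143, 0.0535]
tcp_rot: [-1.597, 0.006, 0.056]
force: [-1.4, 0.6, 2.3]
width: 0.0339
time: 46.93
tcp_pos: [0.4698, -0.2144, 0.0536]
tcp_rot: [-1.597, 0.006, 0.056]
force: [-0.7, 0.4, 0.9]
width: 0.0336
```

```bash
python3 -m jog '[[0.8,[0,0,0.5],0],[0.8,[0,0,1.5],0],[0.8,[0,0,3],0],[0.8,[0,0,5],0],[0.8,[0,0,7.5],0],[0.8,[0,0,10],0],[0.8,[0,0,12.5],0],[0.8,[0,0,15],0],[0.8,[0,0,17.5],0],[0.8,[0,0,18],0],[0.8,[0.2,1,18],0],[0.8,[0.5,3,18],0]]'
python3 -m jog '[[0.8,[0.4,2,0],0],[0.8,[0.9,5,0],0],[0.8,[1.4,8,0],0],[0.8,[2,11,0],0],[0.8,[2.6,14,0],0],[0.8,[3.2,17,0],0],[0.8,[3.8,20,0],0],[0.8,[4.4,23,0],0],[0.8,[5,26,0],0],[0.8,[5.5,29,0],0],[0.8,[6.1,32,0],0],[0.8,[6.6,34,0],0]]'
```

```text
time: 47.93
tcp_pos: [0.4745, -0.185, 0.2332]
tcp_rot: [-1.598, 0.006, 0.053]
force: [0.0, 0.9, -1.5]
width: 0.0334
time: 48.93
tcp_pos: [0.5386, 0.1583, 0.2304]
tcp_rot: [-1.597, 0.01, 0.055]
force: [0.2, -0.7, -0.9]
width: 0.0337
```

```bash
python3 -m jog '[[0.8,[0.6,3,0],0],[0.8,[1.2,6,0],0],[0.8,[1.6,8.3,0],0],[0.8,[1.8,9.2,0],0],[0.8,[1.8,9.2,0],0],[0.8,[1.8,9.2,-2],0],[0.8,[1.8,9.2,-4],0],[0.8,[1.8,9.2,-7],0],[0.8,[1.8,9.2,-10],0],[0.8,[1.8,9.2,-12],0],[0.8,[1.8,9.2,-13],0],[0.8,[1.8,9.2,-13],0]]'
python3 - <<'E'
from ov import *
t=snap("side","s19");crop(t,140,270,220,345,5,"pics/s19.png")
E
```

```text
time: 49.93
tcp_pos: [0.5534, 0.2483, 0.0965]
tcp_rot: [-1.599, 0.018, 0.054]
force: [-0.5, -0.7, -1.1]
width: 0.0338
```

View pics/s19.png

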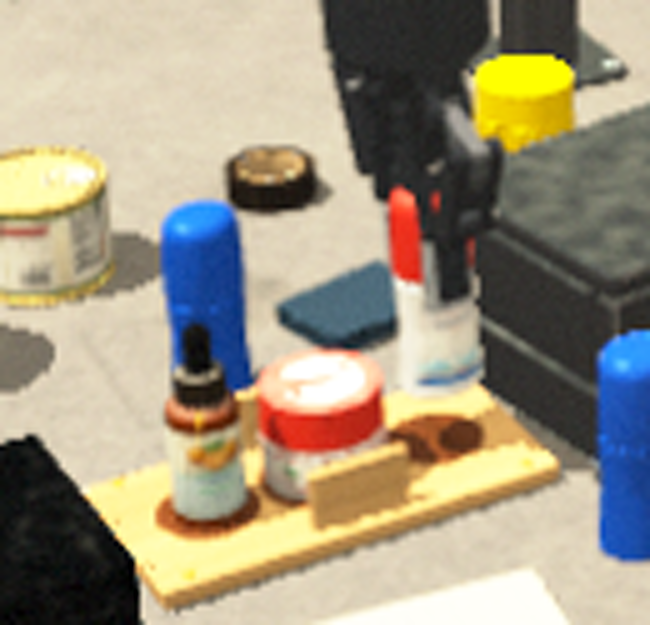

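```bash
python3 -m jog '[[0.8,[0,0.1,0],0],[0.8,[0,0.1,-0.5],0],[0.8,[0,0.1,-1],0],[0.8,[0,0.1,-1.5],0],[0.8,[0,0.1,-2],0],[0.8,[0,0.1,-2.4],0],[0.8,[0,0.1,-2.8],0],[0.8,[0,0.1,-3.1],0],[0.8,[0,0.1,-3.3],0],[0.8,[0,0.1,-3.3],0]]'
python3 -m jog '[[0.8,[0,0,-0.1],0],[0.8,[0,0,-0.2],0],[0.8,[0,0,-0.2],0]]'
```

```text
time: 50.82
tcp_pos: [0.5548, 0.2499, 0.0652]
tcp_rot: [-1.598, 0.015, 0.054]
force: [0.4, 0.7, -0.8]
width: 0.0337
time: 51.07
tcp_pos: [0.5547, 0.2499, 0.0631]
tcp_rot: [-1.598, 0.015, 0.054]
force: [-1.4, -0.3, -0.3]
width: 0.0338
```

```bash
python3 -m jog '[[0.8,[0,0,-0.05],0],[0.8,[0,0,-0.1],0],[0.8,[0,0,-0.1],0]]'
python3 - <<'E'
from ov import *
t=snap("side","s20");crop(t,140,270,220,345,5,"pics/s20.png")
E
```

```text
time: 51.32
tcp_pos: [0.555, 0.25, 0.0627]
tcp_rot: [-1.598, 0.015, 0.054]
force: [-0.9, 0.4, 1.5]
width: 0.033
```

View pics/s20.png

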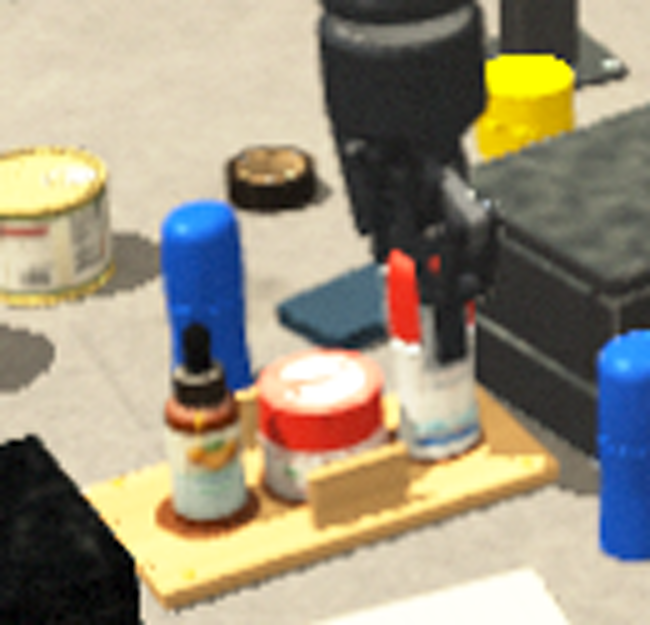

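```bash
python3 -m jog '[[0.8,[0,0,-0.05],0],[0.6,[0,0,-0.05],0],[0.4,[0,0,-0.05],0],[0.25,[0,0,-0.05],0],[0.25,[0,0,-0.05],0],[0.2,[0,0,0],0],[0,[0,0,2],0],[0,[0,0,5],0],[0,[0,0,9],0],[0,[0,0,13],0],[0,[0,0,16.5],0],[0,[0,0,16.5],0]]'
python3 -m jog '[[0,[-0.6,-4,0],0],[0,[-1.2,-8,0],0],[0,[-1.8,-12,0],0],[0,[-2.4,-16,0],0],[0,[-3,-20,0],0],[0,[-3.6,-24,0],0],[0,[-4.2,-28,0],0],[0,[-4.8,-28,0],0],[0,[-5,-28,0],0],[0,[-5,-28,0],0],[0,[-5,-28,0],0]]'
python3 - <<'E'
from ov import *
t=snap("side","s21");crop(t,140,270,220,345,5,"pics/s21.png")
t=snap("top","t21")
G=(0,255,0);Y=(0,255,255)
ov(t,[],(150,250,230,310),7,"pics/o21t.png")
crop(t,140,480,200,350,2.3,"pics/t21.png")
E
```

```text
time: 52.37
tcp_pos: [0.5602, 0.2516, 0.2379]
tcp_rot: [-1.594, -0.003, 0.054]
force: [0.6, 0.4, 1.3]
width: 0.0853
time: 53.28
tcp_pos: [0.5102, -0.0273, 0.2378]
tcp_rot: [-1.594, -0.003, 0.056]
force: [0.1, -0.5, -0.0]
width: 0.0857
```

View pics/s21.png

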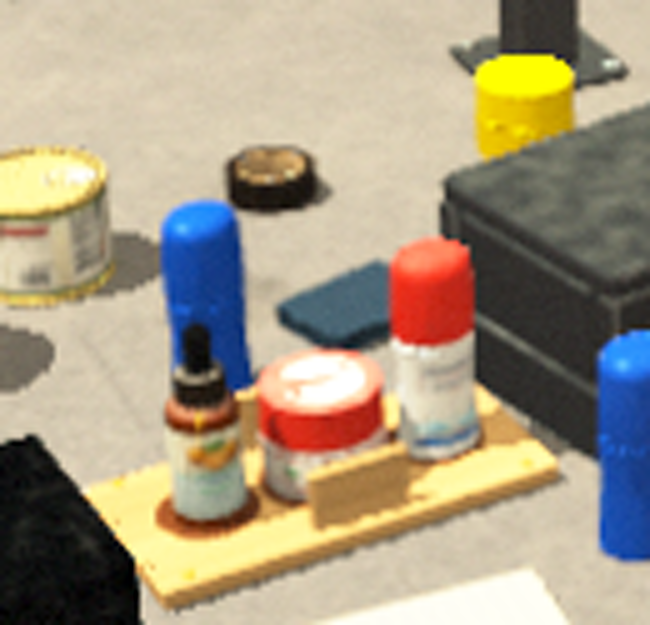

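View pics/o21t.png

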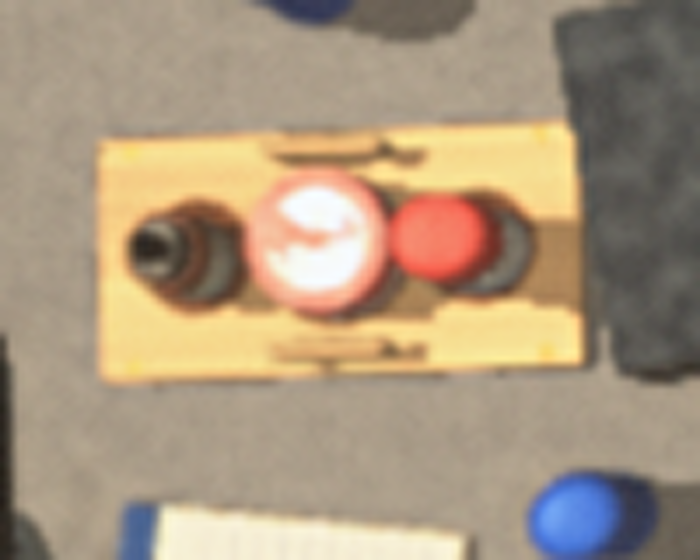

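View pics/t21.png

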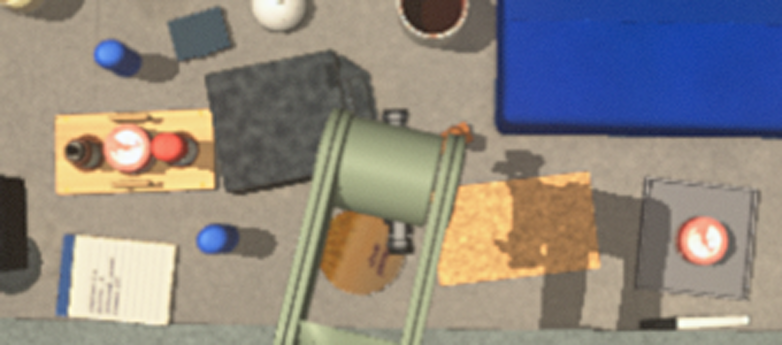

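```bash
python3 -c "
from station import order,monitor
print(order.close_job(), monitor.state()['time'])"
```

```text
the job is handed in; nothing more can be done
the job is handed in; nothing more can be done
```

The whole swap is done in the order asked, and I handed the job in at about 53 s of the 147 s allowed. I moved both bottles to the cork mat and took the used pot out to the grey tray. I then set the new pot in the middle of the stand and put each bottle back on its own disc.

**Last pictures, top and side:**
- **Stand:** both bottles are upright on their discs. The cap bottle's top is within about half a pixel of where it started. The slim bottle stands nearer its disc's centre than it did.
- **New pot:** it sat about 1 mm from the stand's centre after release, between the cheeks, and the later pictures still show it there.
- **Used pot:** it stands upright in the tray.
- **Look-alikes:** the blue and yellow ones were not touched.
- **Robot:** the gripper was open and clear of everything, with the force near zero.

**Checks that were off:**
- **Tool tilt:** the tool had drifted about 1–2° off vertical by the later moves. The pictures show no sign that this tilted anything.
- **Finger opening:** the gripper read about 2 mm less than the bottles' nominal widths, though every grip held.
- **Side camera:** it disagreed with the top camera by about 2 mm, which is its stated calibration error.

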